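# Hook the ring holder onto the slotted tool rack and hang the spacer ring on it

## Task

The ring holder has come off the slotted tool rack at the left of the machine. Hook its two claws into the free pair of slots above the roller catch, just under the rack's shelf overhang, and press it down until the catch snaps and it sits fully home; then put the plain spacer ring (60 mm wide, 20 mm tall) over the holder's peg so that it lies flat on its seat. Leave the other things on the table where they are.

Things in the scene. Friction and masses are not known exactly. Their poses are not given: they have to be found in the camera images.
- rack_seat (a point): Home of the holder on the fixed tool rack: middle of the upright's front face, 70 mm above the table. When the holder is locked, point holder_root lies here and their axes are parallel. x points into the upright (the rack's front looks along -x), y left along the face, z up. The upright is a steel channel 60 mm wide, 30 mm deep, 296 mm high on a grey foot (80 mm wide, reaching 30 mm in front, 12 mm high).
- rack_slot (a point): Middle of the lower edge of the lower of the holder's two slots, on the front face, 38 mm above rack_seat; axes as rack_seat. Four slots in a column, 9.5 mm wide, 33 mm high, 50 mm apart; lower edges 58, 108, 158, 208 mm above the table; the second and third are the holder's. The slotted front wall is 4 mm thick, hollow behind.
- rack_catch (a point): Double roller catch on the face, mid-way between its rollers, 16 mm above rack_seat; axes as rack_seat. Two sprung steel rollers, 8 mm thick, their axes 16.6 mm to either side, standing 7 mm off the face, in dark cheeks 26 mm high that fill 19.5 to 29.5 mm from the middle and stand 9 mm off the face. The holder's lugs part them on the way down (peak about 8 N pressing at the root, up to 14 N at the nose).
- rack_shelf (a point): Middle of the lower front edge of the plywood shelf over the holder's place: 77 mm in front of the face, underside 235 mm above the table, board 130 mm wide; things lie on it up to 295 mm above the table. A gripper pointing straight down does not fit here: lean its top 30 to 45 degrees back towards the rack's front, fingers pointing forward and down. Axes as rack_seat.
- holder_grip (a point): The loose ring holder, resting on its underside: best place to grip, middle of its nose, half-way up the bar (12 mm above its underside), 18 mm from the black end. x along the bar towards the claws, y left, z up. A steel bar 28 mm wide, 24 mm high, 128 mm long; at the claw end a root plate 22 mm wide, 8 mm thick, 106 mm high with a sloping rib. Weighs 0.18 to 0.29 kg.
- holder_root (a point): Foot of the back of the holder's root plate (x = +110 mm, z = -12 mm from holder_grip, same axes). To hook the holder: level and square to the rack, holder_root 20 mm above rack_seat (claws pass from 16 to 24), push in until the plate meets the face, nose up by 1 to 3 degrees rather than down (else the upper lip lands on the slot edge), then press down the 20 mm. The catch resists from 8 mm down and snaps 6 mm before home.
- holder_claw (a point): Where the lower claw leaves the back of the root plate: underside of its shank, 38 mm above holder_root, same axes. Two claws, this and one 50 mm higher, each 6 mm thick in y and standing 11 mm off the plate: a shank 9 mm high, with a lip hanging 16 mm below its underside, 6 to 11 mm behind the plate, round at its end. Slippery bright steel. Lugs for the catch stand out of the plate's sides, 30 mm over both.
- holder_seat (a point): On the ring holder: middle of the top of the round seat disc (44 mm wide, 3 mm high) at the foot of the peg; 75 mm in front of the back of the root plate (35 mm from holder_grip towards the claws), 27 mm above the holder's underside; same axes. The peg is 20 mm thick and 26 mm high, its top chamfered. The spacer ring rests here, its centre 10 mm above this point.
- spacer_centre (a point): Centre (half-way up, 10 mm above its underside) of the plain steel spacer ring, loose, lying flat: 60 mm outside, bore 30 mm, 20 mm high, 0.17 to 0.33 kg. z is its axis.
- big_ring: Bystander: larger, thinner spindle ring, 68 mm wide and 15 mm high; origin at the centre of its underside.
- offcut_1: Bystander: pale wood offcut 50x110x32 mm; origin at the centre of its underside.
- offcut_2: Bystander: brown wood offcut 60x75x22 mm; origin at the centre of its underside.
- tape: Bystander: yellow pocket tape measure 36x78x61 mm; origin at the centre of its underside.
- spanner: Bystander: bright open-ended spanner 32x194x6 mm; origin at the centre of its underside.
- pencil: Bystander: flat red carpenter pencil 118 mm long; origin at the centre of its underside.

How it is judged:
On the way:
1. the holder is hooked in its slots and pressed fully home under the catch, without the ring (x of holder_root in the frame of rack_seat between -0.004 and 0.004 m and y of holder_root in the frame of rack_seat between -0.004 and 0.004 m and z of holder_root in the frame of rack_seat between -0.003 and 0.003 m and angle between the x axis of holder_root and the x axis of rack_seat, either way round below 0.07 rad and distance between spacer_centre and holder_seat above 0.06 m), for 0.2 s.
At the end, for the whole second after the job is handed in: The holder is locked home (root within 3 mm in height, 4 mm sideways and in depth, squared within 0.07 rad) and the spacer ring lies flat over the peg on its seat (within 7 mm of the peg's axis, centre 7 to 13 mm above the seat, flat within 0.1 rad) (x of holder_root in the frame of rack_seat between -0.004 and 0.004 m and y of holder_root in the frame of rack_seat between -0.004 and 0.004 m and z of holder_root in the frame of rack_seat between -0.003 and 0.003 m and angle between the x axis of holder_root and the x axis of rack_seat, either way round below 0.07 rad and x of spacer_centre in the frame of holder_seat between -0.007 and 0.007 m and y of spacer_centre in the frame of holder_seat between -0.007 and 0.007 m and z of spacer_centre in the frame of holder_seat between 0.007 and 0.013 m and angle between the z axis of spacer_centre and the z axis of holder_seat, either way round below 0.1 rad); the robot touches nothing.
It fails at once if a bystander on the table is shoved more than 30 mm (distance of any of big_ring, offcut_1, offcut_2, tape, spanner, pencil from where it was at the start of the episode above 0.03 m).
It also fails if it takes over 62 s, if anything falls off the work surface, if the arm or the gripper's body presses on something with over 40 N, if the wrist force passes 120 N, or if a joint passes its speed limit or range.

## Robot

A 6-joint arm with a two-finger parallel gripper is mounted at the origin on a cart in front of the work surface, level with it; the furniture and walls round the work are solid. World frame = base frame: x ahead of the robot, y to its left, z up, the work surface at z = 0. Lengths are in m, angles in rad, forces in N, time in s.
With the tool pointing down it reaches from about 0.35 to 0.725 m from the base axis. Payload 4.3 kg.
Tool frame: the origin (TCP) lies on the centre line of the jaws, within the pads' length; the fingertips stand 8 mm ahead of it and the grasp point (between the pads) lies 11 mm behind it; z points along the fingers, y is the direction in which the jaws open and shut (so a half turn about z gives the same grasp; the last joint's range is limited). The gripper opens to 85 mm and grips with 20 to 120 N. Pads are 22 mm wide; open, the fingers measure 114 mm over their backs; the gripper's body (76 mm by 85 mm) begins 54 mm behind the grasp point. The pads swing forward as they close: fully open they stand 13 mm farther back than shut.
Start: joints at [1.012, 0.377, 0.081, 1.274, 0, 1.46], TCP at [0.249, 0.518, 0.239] pointing down, gripper open.
Joint ranges: [-2.72, 2.72], [-0.84, 1.66], [-1.02, 1.22], [-1.77, 2.12], [-1.37, 1.28], [-3.14, 3.14]. Speed limits (rad/s): [2.57, 2.57, 3.14, 3.14, 3.14, 3.14].

## Interface

Orientations are given as a unit quaternion [w, x, y, z].
In Python, from workcell import * gives the robot as it stands.
- The arm moves only by the tool arm_command, never from a script. Its argument "commands" is a list of rows, each a list of 3 entries, a list of its own where there are three numbers: the turn, a rotation vector about the world's x, y, z in rad, then the shift along the world's x, y, z in mm, then the finger opening in mm, from 0 to 85.4. In form: [[[ax, ay, az], [tx, ty, tz], gripper], ...]. A call has exactly 10 rows; each row is the pose to reach, as a shift and turn from the pose commanded when the call began; what a row does not reach only later rows make up. A row lasts 1/8 s, in which the tool goes at most 62.5 mm and 10.7 degrees, less where a joint would pass 70% of its speed; a pose out of reach is approached as far as the arm can. A call with a gripper value outside its range is refused whole. The fingers move at their own pace and stop on an object; the grip force is fixed at half the most. Time passes only in rows, so rows that repeat a pose let the fingers close, or fill a call up. It gives the time, the measured TCP pose, the force and the opening at its end, in the units of the state.
- get_state(): the state, without advancing time (a new reading comes with each control period).
- camera(name): name is "scene" or "top" or "wrist"; returns the picture (400x640x3 uint8, red, green, blue); there is no depth.
- calibration(name): a dict with "camera_matrix" (3x3 intrinsics, pixels), "k1" (the pictures are not rectified: a ray, as slopes to the right and down, at radius r is drawn at 1 + k1 r^2 times it, then the intrinsics apply), "eye" and "attitude" of the camera in the world; the wrist camera has in their place "mount" (4x4, takes a point from camera to tool coordinates, whose origin is the TCP and whose axes are the flange's). Camera axes: x right, y down, z forward; pixel columns grow to the right and rows downward; lengths in m; the calibration is good to about 2 mm. A picture is of the moment at which its call begins: read the wrist's pose just before it. calibration takes no time and is no camera call.
- close_job(): hands the job in, once; it reports no verdict.
The state is a dict: "time_s": time; "qpos": joint angles; "joint_velocities": joint speeds; "joint_torque": joint torques, N m; "tcp_pos": TCP position; "orientation": TCP orientation; "ft_force": force on the tool from outside, world axes, zero at the start; "ft_torque": the same for the moment, N m; "gripper_width": finger opening in m.
Only numpy, scipy, OpenCV 4.12 (cv2) and the standard library are available. Lean on these libraries where they do the work, as an engineer would, in place of code of your own. Each camera call takes 0.05 s, during which the arm holds its last target.

## Working session

There is one attempt and no reset: what is moved stays moved. The work goes in short steps, Python scripts to look and compute and a tool call to move; the robot and the scene stay as the last step left them, time stands still between calls to the robot, and variables do not carry over. Pictures are saved under pics/ and viewed, and the job is handed in when it is done.

Besides the shell and the picture viewer there is one more tool, called after ">>>" as name(argument=value, ...) on one line, values as JSON. arm_command: Moves the arm, as the interface text tells. Its arguments: {"type":"object","properties":{"commands":{"type":"array","items":{"type":"array"}}},"required":["commands"]}

```bash
mkdir -p pics; ls; python3 - <<'E'
from workcell import *
import cv2, numpy as np
s=get_state(); print({k:np.round(v,4).tolist() for k,v in s.items()})
for n in ["scene","top","wrist"]:
    c=calibration(n); print(n,{k:np.round(v,4).tolist() for k,v in c.items()})
    im=camera(n); cv2.imwrite(f"pics/{n}0.png",cv2.cvtColor(im,cv2.COLOR_RGB2BGR))
E
```

```text
pics
{'time_s': 0.0, 'qpos': [1.0117, 0.378, 0.0796, 1.2744, 0.0, 1.4605], 'joint_velocities': [0.0005, -0.0001, 0.0005, -0.0011, 0.0012, -0.0005], 'joint_torque': [0.0003, -46.3604, 26.9876, 0.0209, -0.0001, 0.0], 'tcp_pos': [0.2491, 0.5175, 0.2384], 'orientation': [-0.0003, 0.2225, 0.9749, -0.0009], 'ft_force': [0.5625, 0.5906, 0.1022], 'ft_torque': [-0.0063, -0.0158, 0.0086], 'gripper_width': 0.0855}
scene {'camera_matrix': [[491.3037, 0.0, 314.9493], [0.0, 491.3037, 194.8278], [0.0, 0.0, 1.0]], 'k1': -0.1127, 'eye': [0.0244, -0.9326, 0.9157], 'attitude': [-0.4253, 0.8683, -0.2247, 0.1209]}
top {'camera_matrix': [[407.5091, 0.0, 321.6464], [0.0, 407.5091, 198.1739], [0.0, 0.0, 1.0]], 'k1': -0.0466, 'eye': [0.313, -0.0742, 1.337], 'attitude': [0.0632, -0.7037, 0.7059, -0.0492]}
wrist {'camera_matrix': [[301.5538, 0.0, 320.1103], [0.0, 301.5538, 197.0463], [0.0, 0.0, 1.0]], 'k1': -0.0508, 'mount': [[-0.0006, -0.9506, -0.3104, 0.0795], [1.0, -0.0006, -0.0001, -0.0009], [-0.0, -0.3104, 0.9506, -0.1346], [0.0, 0.0, 0.0, 1.0]]}
```

View pics/scene0.png

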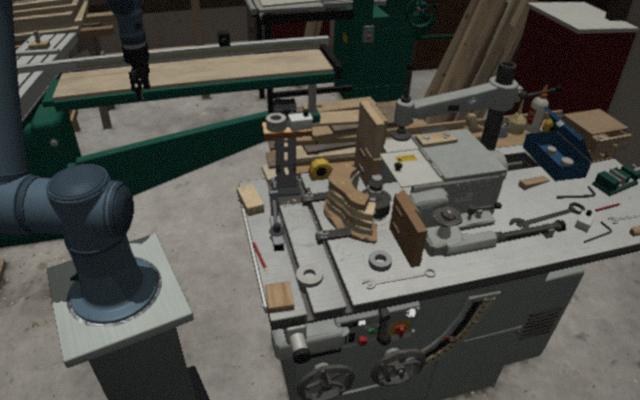

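View pics/top0.png

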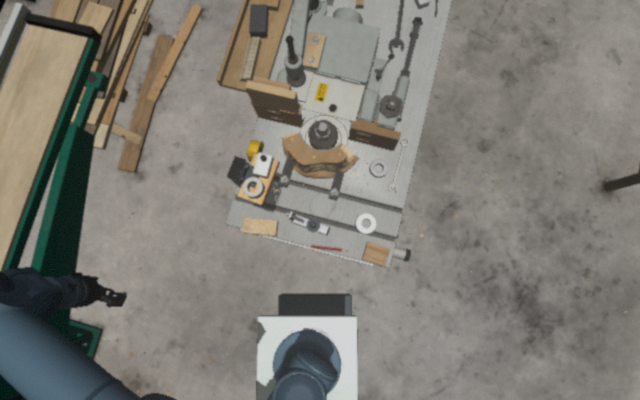

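View pics/wrist0.png

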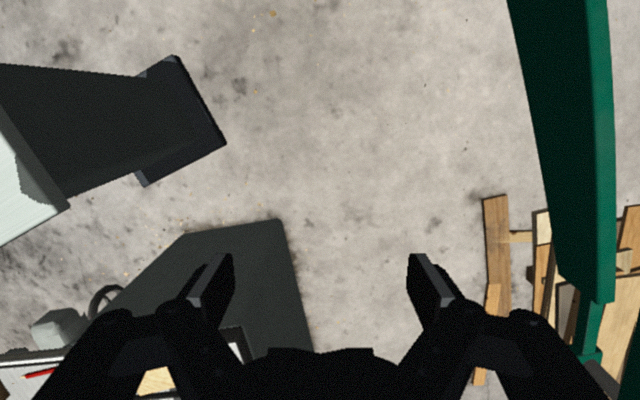

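```bash
cat > h.py <<'E'
from workcell import *
import cv2, numpy as np
from scipy.spatial.transform import Rotation as R
def rq(q): return R.from_quat([q[1],q[2],q[3],q[0]])
def cam(n,state=None):
    c=calibration(n)
    K=np.array(c["camera_matrix"]);k1=float(c["k1"])
    if "eye" in c: return K,k1,np.array(c["eye"]),rq(c["attitude"]).as_matrix()
    M=np.array(c["mount"]); s=state; Rt=rq(s["orientation"]).as_matrix()
    return K,k1,Rt@M[:3,3]+np.array(s["tcp_pos"]),Rt@M[:3,:3]
def proj(C,P):
    K,k1,e,A=C; p=(np.atleast_2d(P)-e)@A; s=p[:,:2]/p[:,2:]
    r2=(s**2).sum(1,keepdims=True); s=s*(1+k1*r2); return s*K[0,0]+K[:2,2]
def ray(C,uv):
    K,k1,e,A=C; d=(np.atleast_2d(uv).astype(float)-K[:2,2])/K[0,0]; s=d.copy()
    for _ in range(30): s=d/(1+k1*(s**2).sum(1,keepdims=True))
    v=np.c_[s,np.ones(len(s))]@A.T; return e,v
def atz(C,uv,z):
    e,v=ray(C,uv); t=(z-e[2])/v[:,2]; return e+t[:,None]*v
def crop(im,x0,y0,x1,y1,f,name):
    im=cv2.cvtColor(im,cv2.COLOR_RGB2BGR) 
    cv2.imwrite("pics/"+name,cv2.resize(im[y0:y1,x0:x1],None,fx=f,fy=f,interpolation=cv2.INTER_CUBIC))
E
python3 - <<'E'
from h import *
a=cv2.imread("pics/top0.png")[130:280,220:420]; cv2.imwrite("pics/top0z.png",cv2.resize(a,None,fx=4,fy=4,interpolation=cv2.INTER_CUBIC))
a=cv2.imread("pics/scene0.png")[90:320,230:450]; cv2.imwrite("pics/scene0z.png",cv2.resize(a,None,fx=2.6,fy=2.6,interpolation=cv2.INTER_CUBIC))
C=cam("top")
for n,uv in dict(rack=(262,165),r1=(365,223),r2=(378,170),hold=(308,222),tape=(254,147),off1=(259,227),off2=(376,252),pencil=(326,248)).items(): print(n,atz(C,uv,0.01).round(3))
E
```

```text
rack [[0.64  0.152 0.01 ]]
r1 [[ 0.443 -0.189  0.01 ]]
r2 [[ 0.62  -0.236  0.01 ]]
hold [[ 0.447 -0.003  0.01 ]]
tape [[0.702 0.181 0.01 ]]
off1 [[0.431 0.157 0.01 ]]
off2 [[ 0.349 -0.223  0.01 ]]
pencil [[ 0.363 -0.062  0.01 ]]
```

View pics/top0z.png

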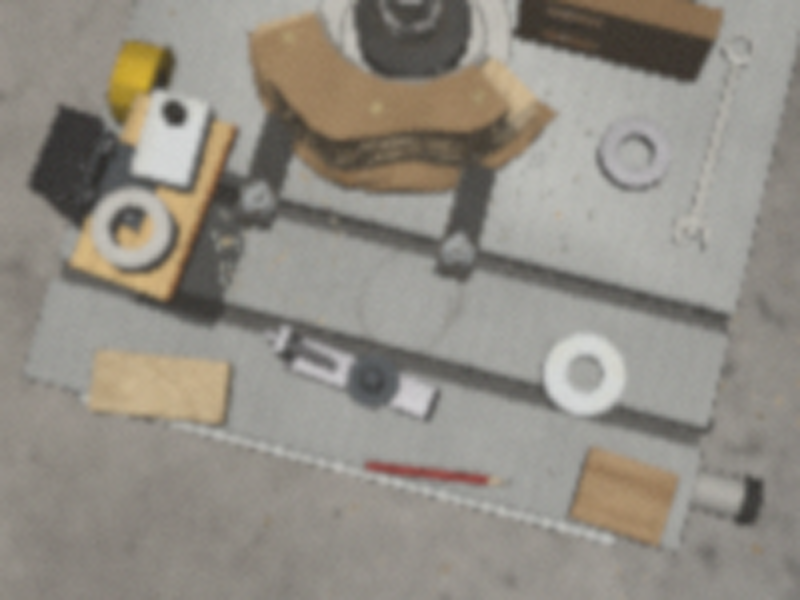

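View pics/scene0z.png

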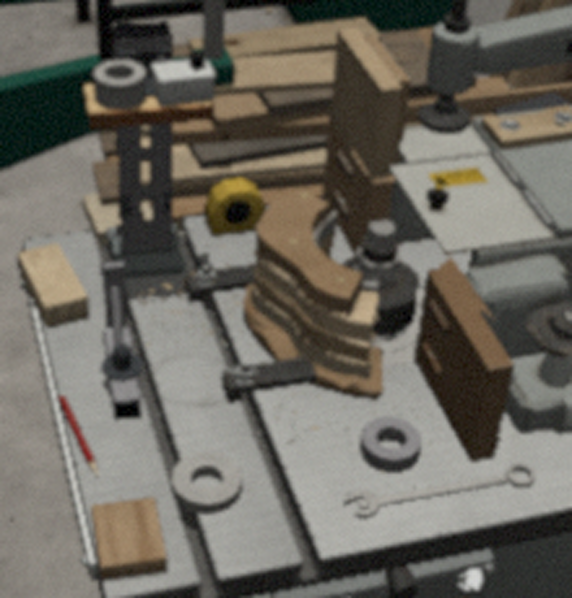

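```bash
python3 - <<'E'
from h import *
C=cam("top")
z=lambda u,v:(220+u/4,130+v/4)
def p(n,uv,h): print(n,atz(C,z(*uv),h).round(3)[0])
p("shelf front lo",(170,300),.247);p("shelf front hi",(236,125),.247);p("shelf back lo",(72,265),.247)
p("hold nose bot",(430,415),.012);p("nose top",(422,378),.024);p("claw tip",(272,338),.1);p("peg",(372,375),.053)
p("r1",(585,374),.015);p("r2",(634,152),.02)
p("block corner",(695,78),0);p("block corner l",(520,30),0)
p("clamp",(458,255),0.03);p("clamp2",(255,200),0.03)
p("clamp shelf",(455,268),0.0)
S=cam("scene")
zz=lambda u,v:(230+u/2.6,90+v/2.6)
for n,uv,h in [("r2",(391,443),.02),("r1",(207,480),.015),("rackfoot FL",(105,265),.012),("rack foot FR",(190,265),.012),("face bl",(127,250),.012),("face br",(172,245),.012),("nose bottom",(127,410),.0),("peg top",(122,355),.053),("block",(483,455),0),("clamp",(235,390),.0)]:
    print(n,atz(S,zz(*uv),h).round(3)[0])
E
```

```text
shelf front lo [0.47  0.108 0.247]
shelf front hi [0.592 0.065 0.247]
shelf back lo [0.494 0.176 0.247]
hold nose bot [ 0.408 -0.067  0.012]
nose top [ 0.437 -0.061  0.024]
claw tip [0.461 0.053 0.1  ]
peg [ 0.437 -0.021  0.053]
r1 [ 0.441 -0.193  0.015]
r2 [ 0.624 -0.236  0.02 ]
block corner [ 0.693 -0.292  0.   ]
block corner l [ 0.736 -0.145  0.   ]
clamp [ 0.537 -0.09   0.03 ]
clamp2 [0.584 0.076 0.03 ]
clamp shelf [ 0.531 -0.088  0.   ]
r2 [ 0.626 -0.246  0.02 ]
r1 [ 0.445 -0.198  0.015]
rackfoot FL [0.507 0.159 0.012]
rack foot FR [0.595 0.113 0.012]
face bl [0.543 0.174 0.012]
face br [0.595 0.158 0.012]
nose bottom [ 0.427 -0.06   0.   ]
peg top [ 0.435 -0.036  0.053]
block [ 0.711 -0.289  0.   ]
clamp [ 0.541 -0.087  0.   ]
```

>>> arm_command(commands=[[[0,0,0.15],[10,-30,40],85],[[0,0,0.3],[25,-85,65],85],[[0,0,0.48],[40,-145,85],85],[[0,0,0.66],[57,-205,100],85],[[0,0,0.84],[73,-265,110],85],[[0,0,1.02],[90,-325,110],85],[[0,0,1.2],[107,-385,110],85],[[0,0,1.36],[123,-445,105],85],[[0,0,1.52],[140,-505,90],85],[[0,0,1.68],[156,-565,70],85]])

```text
time_s: 1.4
tcp_pos: [0.3853, 0.0342, 0.3286]
orientation: [0.0, -0.523, 0.852, -0.0]
ft_force: [1.6, 0.6, 0.2]
gripper_width: 0.0852
```

```bash
python3 - <<'E'
from h import *
s=get_state(); print({k:np.round(v,3).tolist() for k,v in s.items()})
rx=np.array([.333,.943,0]);ry=np.array([-.943,.333,0]);t=.611
z=np.sin(t)*rx-[0,0,np.cos(t)]; x=-(np.cos(t)*rx+[0,0,np.sin(t)]); M=np.c_[x,ry,z]
R0=rq(s["orientation"])
print((R.from_matrix(M)*R0.inv()).as_rotvec().round(3))
E
```

```text
{'time_s': 1.4, 'qpos': [-0.076, -0.018, -0.175, 1.413, 0.0, -1.177], 'joint_velocities': [-0.991, 0.094, -0.153, -0.24, 0.001, -2.177], 'joint_torque': [4.863, -28.281, 27.191, 0.947, -0.065, 1.811], 'tcp_pos': [0.385, 0.034, 0.329], 'orientation': [0.0, -0.523, 0.852, -0.0], 'ft_force': [1.606, 0.642, 0.213], 'ft_torque': [0.049, -0.024, 0.039], 'gripper_width': 0.085}
[ 0.562 -0.24   0.126]
```

>>> arm_command(commands=[[[0.0,0,0],[0,0,0],85],[[0.06,-0.02,0],[2,-8,-8],85],[[0.14,-0.05,0],[5,-17,-16],85],[[0.22,-0.08,0],[8,-27,-26],85],[[0.31,-0.11,0],[12,-38,-36],85],[[0.4,-0.14,0],[15,-50,-48],85],[[0.5,-0.175,0],[18,-62,-60],85],[[0.576,-0.203,0],[21,-76,-73],85],[[0.576,-0.203,0],[21,-76,-73],85],[[0.576,-0.203,0],[21,-76,-73],85]])

```text
time_s: 2.65
tcp_pos: [0.4061, -0.0393, 0.2562]
orientation: [0.233, -0.497, 0.814, 0.19]
ft_force: [0.0, -0.6, -0.0]
gripper_width: 0.0851
```

```bash
python3 - <<'E'
from h import *
s=get_state(); print({k:np.round(v,4).tolist() for k,v in s.items()})
rx=np.array([.333,.943,0]);ry=np.array([-.943,.333,0]);t=.611
z=np.sin(t)*rx-[0,0,np.cos(t)]; x=-(np.cos(t)*rx+[0,0,np.sin(t)]); M=np.c_[x,ry,z]
print((R.from_matrix(M)*rq(s["orientation"]).inv()).as_rotvec().round(3))
im=camera("wrist"); np.save("w1.npy",im); import pickle; pickle.dump(s,open("w1.pkl","wb"))
crop(im,0,0,640,400,1.25,"w1.png")
E
```

```text
{'time_s': 2.65, 'qpos': [-0.685, 0.1158, -0.3724, 1.3164, 0.5692, -1.8506], 'joint_velocities': [0.0108, -0.019, 0.0065, -0.001, 0.0009, -0.0092], 'joint_torque': [-0.6284, -28.9657, 23.6178, 2.0119, 1.8382, 0.009], 'tcp_pos': [0.4061, -0.0393, 0.2562], 'orientation': [0.2327, -0.4973, 0.8139, 0.19], 'ft_force': [0.0257, -0.5745, -0.0174], 'ft_torque': [-0.4776, 0.1608, -0.0156], 'gripper_width': 0.0851}
[-0.025 -0.074  0.11 ]
```

View pics/w1.png

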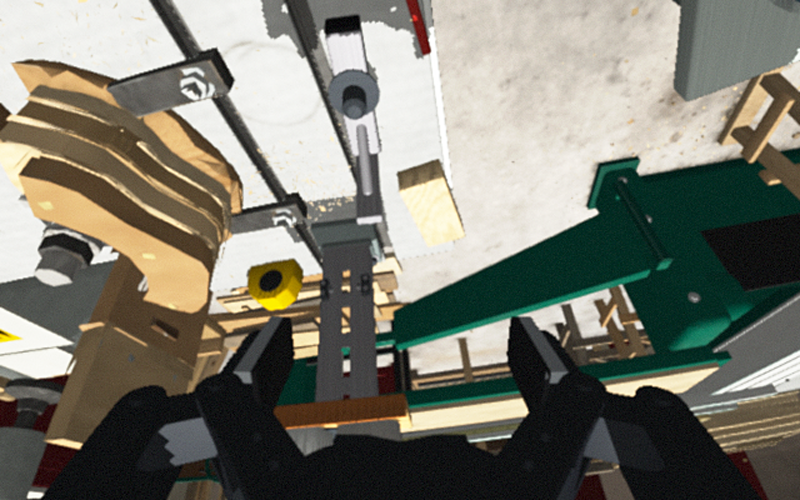

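```bash
python3 - <<'E'
from h import *
im=np.load("w1.npy")
crop(im,240,0,360,190,4,"w1a.png")
crop(im,230,160,350,350,4,"w1b.png")
E
```

```text
(no output)
```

View pics/w1a.png

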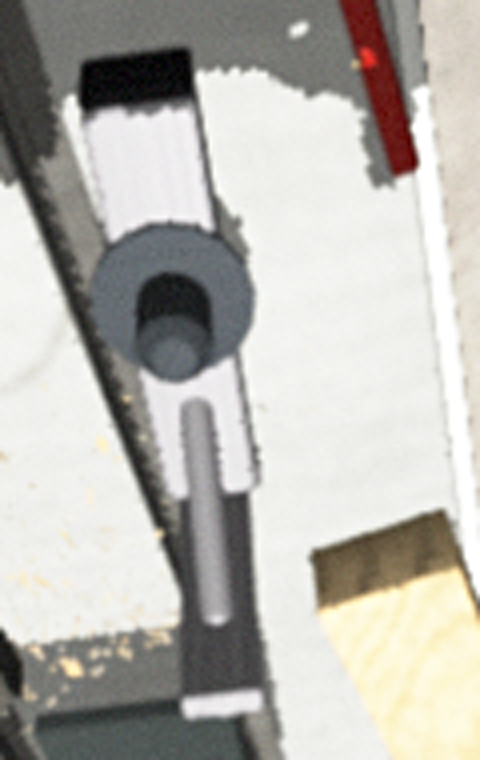

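View pics/w1b.png

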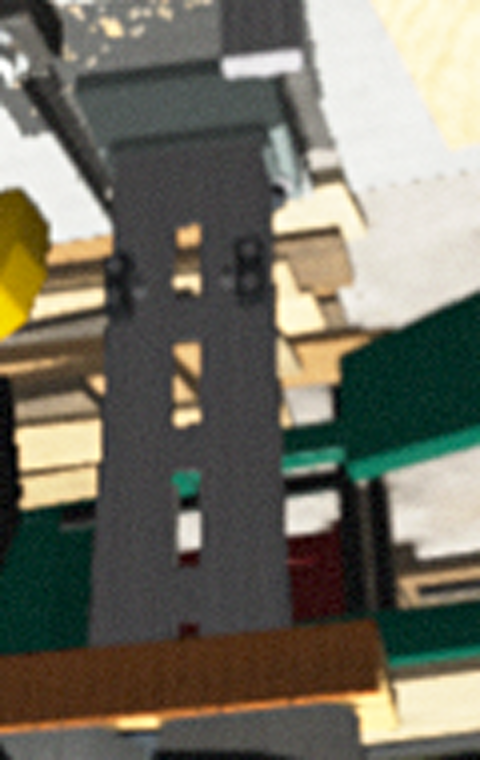

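```bash
cat > fit.py <<'E'
from h import *
from scipy.optimize import least_squares
def T(p,P,z0):
    c,s=np.cos(p[2]),np.sin(p[2]); P=np.array(P,float)/1000
    return np.c_[p[0]+c*P[:,0]-s*P[:,1],p[1]+s*P[:,0]+c*P[:,1],z0+P[:,2]]
def fit(C,P,uv,p0,z0,name,free=3):
    uv=np.array(uv,float)
    f=lambda p:(proj(C,T(p,P,z0+(p[3] if free>3 else 0)))-uv).ravel()
    p0=list(p0)+([0] if free>3 else [])
    r=least_squares(f,p0,loss="soft_l1",f_scale=1.0)
    print(name,r.x.round(4),"deg",np.degrees(r.x[2]).round(2)); print(r.fun.reshape(-1,2).round(1).tolist()); return r.x
E
python3 - <<'E'
from fit import *
import pickle
s=pickle.load(open("w1.pkl","rb")); C=cam("wrist",s)
yaw=np.arctan2(.943,.333)
za=lambda u,v:(240+u/4,v/4)
zb=lambda u,v:(230+u/4,160+v/4)
H=[((-128,14,24),(193,100)),((-128,-14,24),(85,110)),((-128,14,0),(188,50)),((-128,-14,0),(82,65)),((-75,0,53),(173,352)),((-75,0,27),(172,302)),((-8,-11,106),(183,697)),((-8,11,106),(262,690)),((-8,-14,24),(176,498)),((-8,14,24),(257,488))]
h=fit(C,[a for a,_ in H],[za(*b) for _,b in H],(.46,.05,yaw),0,"holder")
Rk=[((4,-4.75,58),(175,224)),((4,4.75,58),(202,222)),((0,-4.75,91),(175,296)),((0,4.75,91),(202,294)),
((4,-4.75,108),(173,344)),((4,4.75,108),(202,342)),((0,-4.75,141),(173,432)),((0,4.75,141),(203,428)),
((4,-4.75,158),(172,474)),((4,4.75,158),(202,471)),((0,-4.75,191),(176,568)),((0,4.75,191),(202,566)),
((0,-30,12),(111,152)),((0,30,12),(268,135)),((-30,-40,12),(82,78))]
k=fit(C,[a for a,_ in Rk],[zb(*b) for _,b in Rk],(.557,.159,yaw),0,"rack")
print("shelf edge proj",((proj(C,T(k,[(-77,65,235),(-77,-65,235),(-77,65,247)],0))-[230,160])*4).round(0))
print("upright",((proj(C,T(k,[(0,30,50),(0,30,200),(0,-30,50),(0,-30,200),(-7,16.6,86),(-7,-16.6,86)],0))-[230,160])*4).round(0))
E
```

```text
holder [0.4649 0.0505 1.2136] deg 69.53
[[-0.1, -3.0], [-2.7, -1.3], [1.0, -0.8], [-0.7, -0.6], [0.6, 3.0], [0.8, 1.4], [-0.3, 1.2], [0.4, 0.5], [-1.4, 1.5], [0.8, 1.2]]
rack [0.5594 0.1599 1.023 ] deg 58.62
[[0.5, 1.3], [-0.2, 1.7], [0.1, 0.3], [-0.2, 0.7], [0.5, -0.2], [-0.2, 0.2], [0.2, -2.4], [-0.4, -1.6], [0.3, -0.1], [-0.1, 0.5], [-1.0, -0.5], [-0.1, -0.3], [1.2, -5.5], [-1.2, -1.3], [0.7, 1.0]]
shelf edge proj [[436. 626.]
 [-87. 650.]
 [441. 674.]]
upright [[266. 206.]
 [281. 589.]
 [111. 207.]
 [ 91. 598.]
 [233. 275.]
 [143. 276.]]
```

```bash
cat >> fit.py <<'E'
HW=[[(-128,-14,0),(-128,14,0),(-128,14,24),(-128,-14,24),(-128,-14,0)],[(-128,-14,24),(-8,-14,24)],[(-128,14,24),(-8,14,24)],[(-8,-11,0),(-8,-11,106),(-8,11,106),(-8,11,0)],[(-8,-11,106),(0,-11,106),(0,11,106),(-8,11,106)],
 [(-75+22*np.cos(a),22*np.sin(a),27) for a in np.linspace(0,6.29,40)],[(-75+9*np.cos(a),9*np.sin(a),53) for a in np.linspace(0,6.29,40)],[(-75+10*np.cos(a),10*np.sin(a),27) for a in np.linspace(0,6.29,40)]]
def box(y0,y1,z0,z1,x): return [(x,y0,z0),(x,y1,z0),(x,y1,z1),(x,y0,z1),(x,y0,z0)]
RW=[box(-30,30,12,296,0),box(-40,40,0,12,-30)]+[box(-4.75,4.75,z,z+33,0) for z in (58,108,158,208)]+[box(-65,65,235,235,-77),box(19.5,29.5,73,99,-9),box(-29.5,-19.5,73,99,-9),[(-30,-40,12),(0,-40,12)],[(-30,40,12),(0,40,12)]]
def over(im,C,W,p,z0,x0,y0,x1,y1,f,name,col=(0,0,255)):
    im=cv2.cvtColor(im,cv2.COLOR_RGB2BGR) if im is not None else cv2.imread("pics/"+name)
    if f: im=cv2.resize(im[y0:y1,x0:x1],None,fx=f,fy=f,interpolation=cv2.INTER_CUBIC)
    for l in W:
        q=(proj(C,T(p,l,z0))-[x0,y0]+.5)*f-.5
        cv2.polylines(im,[np.round(q).astype(int)],False,col,1)
    cv2.imwrite("pics/"+name,im)
E
python3 - <<'E'
from fit import *
import pickle
s=pickle.load(open("w1.pkl","rb")); C=cam("wrist",s); im=np.load("w1.npy")
over(im,C,HW,[.4649,.0505,1.2136],0,250,0,320,100,6,"w1ho.png")
over(im,C,RW,[.5594,.1599,1.023],0,230,160,350,350,4,"w1ro.png")
E
```

```text
(no output)
```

View pics/w1ho.png

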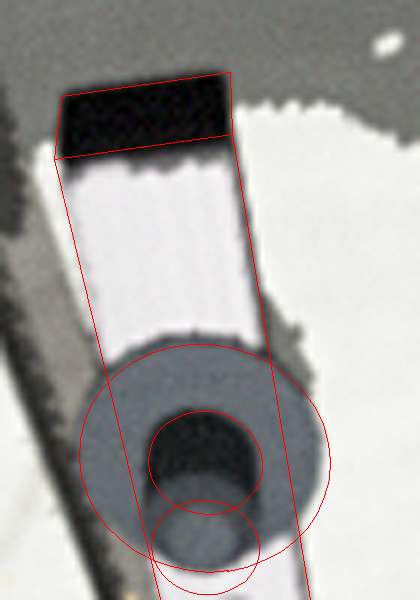

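View pics/w1ro.png

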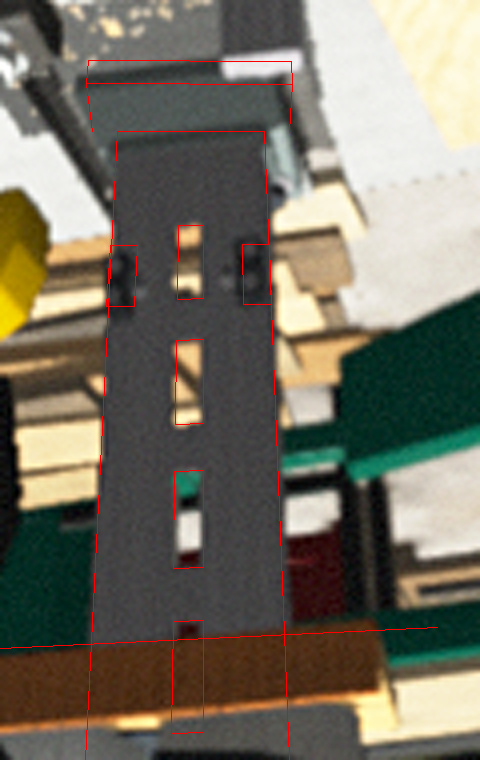

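```bash
cat > bundle.py <<'E'
from fit import *
import pickle
def bundle(C,objs,p0s,sig=(.002,.006),verbose=True):
    K,k1,e,A=C
    def un(v):
        c=v[:6]; return (K,k1,e+A@c[:3],A@R.from_rotvec(c[3:]).as_matrix()),v[6:].reshape(-1,3)
    def f(v):
        Cc,ps=un(v); r=[np.r_[v[:3]/sig[0],v[3:6]/sig[1]]]
        for p,o in zip(ps,objs):
            r.append(((proj(Cc,T(p,[a for a,_ in o],0))-np.array([b for _,b in o]))/.7).ravel())
        return np.concatenate(r)
    r=least_squares(f,np.r_[np.zeros(6),np.ravel(p0s)],loss="soft_l1",f_scale=2,x_scale=np.r_[[.001]*6,[.01]*(3*len(objs))])
    Cc,ps=un(r.x)
    if verbose:
        print("cam corr mm",(r.x[:3]*1000).round(1),"deg",np.degrees(r.x[3:6]).round(2))
        for p,o in zip(ps,objs): print(p.round(4),np.degrees(p[2]).round(2),(proj(Cc,T(p,[a for a,_ in o],0))-np.array([b for _,b in o])).round(1).tolist())
        try: print("sd",np.sqrt(np.diag(np.linalg.inv(r.jac.T@r.jac)))[6:].round(4))
        except Exception as x: print(x)
    return Cc,ps
E
python3 - <<'E'
from bundle import *
s=pickle.load(open("w1.pkl","rb")); C=cam("wrist",s); im=np.load("w1.npy")
za=lambda u,v:(240+u/4,v/4); zb=lambda u,v:(230+u/4,160+v/4); zc=lambda u,v:(250+u/6,v/6)
H=[((-128,-14,0),zc(62,92)),((-128,14,0),zc(228,72)),((-75,0,53),zc(203,538)),((-75,0,27),zc(200,453)),((-8,-11,106),za(182,697)),((-8,11,106),za(262,690)),((0,-11,106),za(186,716)),((0,11,106),za(263,710)),((-8,-14,24),za(176,498)),((-8,14,24),za(256,489))]
Rk=[((4,-4.75,58),(175,224)),((4,4.75,58),(202,222)),((0,-4.75,91),(175,296)),((0,4.75,91),(202,294)),
((4,-4.75,108),(173,344)),((4,4.75,108),(202,342)),((0,-4.75,141),(173,430)),((0,4.75,141),(203,428)),
((4,-4.75,158),(172,474)),((4,4.75,158),(202,471)),((0,-4.75,191),(176,568)),((0,4.75,191),(202,566)),
((0,-30,12),(111,152)),((0,30,12),(268,133)),((-30,-40,12),(79,80)),((-9,24.5,86),(249,268)),((-9,-24.5,86),(119,282)),((-77,65,235),(377,622))]
Rk=[(a,zb(*b)) for a,b in Rk]
Cc,ps=bundle(C,[H,Rk],[(.4649,.0505,1.2136),(.5594,.1599,1.2)])
over(im,Cc,HW,ps[0],0,250,0,320,130,5,"w1ho2.png")
over(im,Cc,RW,ps[1],0,230,160,350,350,4,"w1ro2.png")
E
```

```text
cam corr mm [ 0.   0.3 -0.2] deg [-0.04 -0.17 -0.23]
[0.4661 0.0496 1.2126] 69.48 [[-0.3, -0.6], [0.2, -1.2], [-0.1, 0.5], [0.4, 0.6], [-0.4, 0.4], [-0.0, -0.2], [-0.1, 0.5], [0.7, -0.3], [-1.4, 0.8], [1.0, 0.3]]
[0.5619 0.1617 1.1976] 68.62 [[1.0, 1.9], [0.3, 1.8], [0.1, 0.9], [-0.3, 0.8], [0.9, 0.3], [0.1, 0.2], [-0.0, -1.5], [-0.8, -1.6], [0.6, 0.2], [-0.0, 0.3], [-1.4, -0.3], [-0.7, -0.5], [1.9, -3.2], [-1.3, -2.2], [-0.9, 4.0], [0.1, -0.1], [-0.2, -0.2], [0.8, -1.0]]
sd [0.0026 0.0025 0.0085 0.0034 0.0036 0.0136]
```

View pics/w1ho2.png

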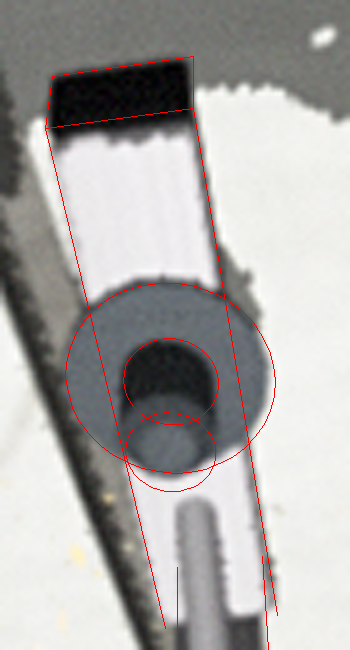

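View pics/w1ro2.png

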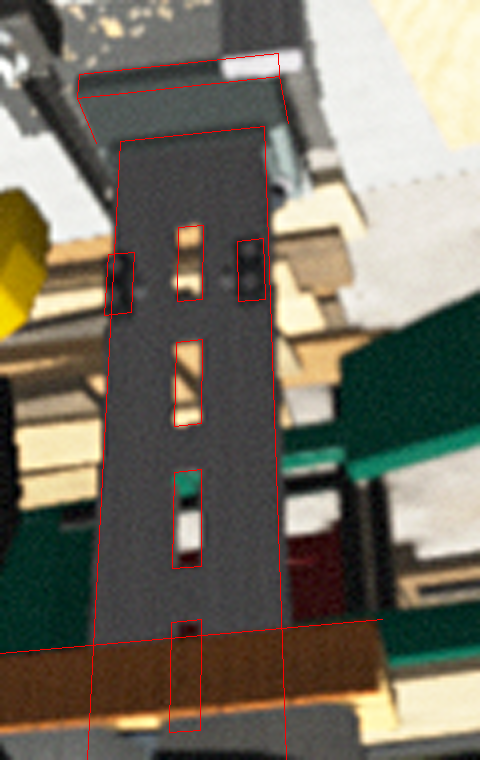

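```bash
python3 - <<'E'
from bundle import *
im=cv2.imread("pics/top0.png"); C=cam("top")
cv2.imwrite("pics/tz.png",cv2.resize(im[145:215,230:290],None,fx=10,fy=8,interpolation=cv2.INTER_CUBIC))
s=pickle.load(open("w1.pkl","rb")); w=np.load("w1.npy")
crop(w,190,305,340,345,5,"w1s.png")
E
```

```text
(no output)
```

View pics/tz.png

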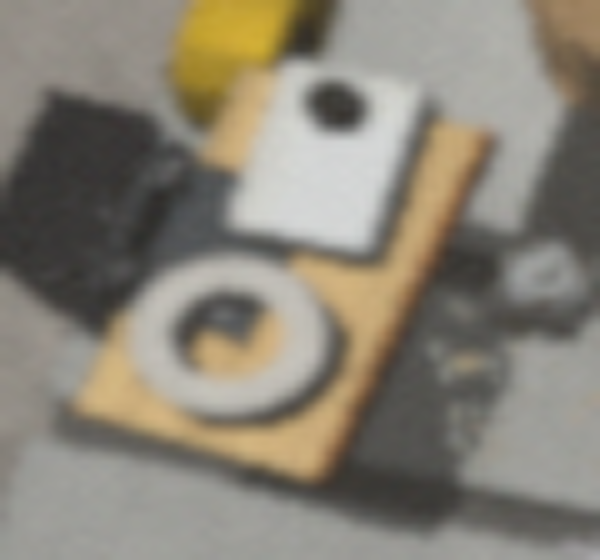

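View pics/w1s.png

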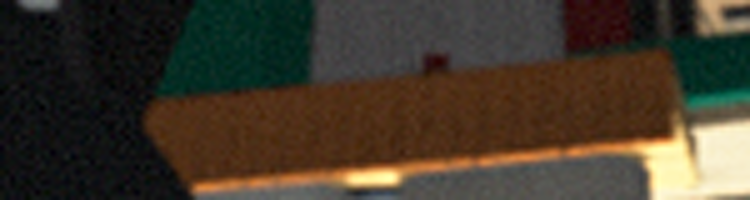

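```bash
python3 - <<'E'
from bundle import *
C=cam("top"); tz=lambda u,v:((u+.5)/10+230-.5,(v+.5)/8+145-.5)
for h in (.245,.250):
    a=atz(C,[tz(478,140),tz(320,470),tz(485,138),tz(75,405),tz(315,478)],h)
    d=a[0]-a[1]; print("front yaw",np.degrees(np.arctan2(d[1],d[0]))+90, np.linalg.norm(d)); d=a[3]-a[4]; print("side yaw",np.degrees(np.arctan2(d[1],d[0])),a.round(3).tolist())
s=pickle.load(open("w1.pkl","rb")); C=cam("wrist",s)
ws=lambda u,v:((u+.5)/5+190-.5,(v+.5)/5+305-.5)
a=atz(C,[ws(200,98),ws(400,78),ws(668,52)],.235); d=a[0]-a[2]; print(a.round(4),np.degrees(np.arctan2(d[1],d[0]))-90)
E
```

```text
front yaw 70.25276666956569 0.12217095496660137
side yaw 69.04540387347123 [[0.59, 0.07, 0.245], [0.475, 0.111, 0.245], [0.591, 0.068, 0.245], [0.498, 0.179, 0.245], [0.472, 0.112, 0.245]]
front yaw 70.25276666956569 0.12161156533549211
side yaw 69.04540387347127 [[0.589, 0.069, 0.25], [0.474, 0.11, 0.25], [0.589, 0.067, 0.25], [0.497, 0.178, 0.25], [0.471, 0.111, 0.25]]
[[0.5633 0.0783 0.235 ]
 [0.5244 0.0923 0.235 ]
 [0.4742 0.1122 0.235 ]] -110.798194643329
```

```bash
cat > tgt.py <<'E'
from h import *
def Rt(yaw=1.213,t=.611):
    rx=np.array([np.cos(yaw),np.sin(yaw),0]);ry=np.array([-np.sin(yaw),np.cos(yaw),0])
    z=np.sin(t)*rx-[0,0,np.cos(t)]; x=-(np.cos(t)*rx+[0,0,np.sin(t)]); return R.from_matrix(np.c_[x,ry,z])
def go(pos,yaw=1.213,t=.611):
    s=get_state()
    print("tcp",np.round(s["tcp_pos"],4),"F",np.round(s["ft_force"],1),"w",round(float(s["gripper_width"]),4),"t",round(float(s["time_s"]),2))
    print("rotvec",(Rt(yaw,t)*rq(s["orientation"]).inv()).as_rotvec().round(4),"shift mm",((np.array(pos)-s["tcp_pos"])*1000).round(1))
E
python3 -c "
from tgt import *
go([.4266,-.0562,.016])"
```

```text
tcp [ 0.4062 -0.0393  0.2565] F [ 0.  -0.1 -0.1] w 0.0847 t 2.7
rotvec [-0.0253 -0.0726  0.0907] shift mm [  20.4  -16.9 -240.5]
```

>>> arm_command(commands=[[[-0.008,-0.02,0.03],[7,-6,-20],50],[[-0.016,-0.05,0.06],[14,-12,-45],50],[[-0.025,-0.073,0.091],[20,-17,-75],50],[[-0.025,-0.073,0.091],[20,-17,-110],50],[[-0.025,-0.073,0.091],[20,-17,-140],50],[[-0.025,-0.073,0.091],[20,-17,-160],50],[[-0.025,-0.073,0.091],[20,-17,-175],50],[[-0.025,-0.073,0.091],[20,-17,-180],50],[[-0.025,-0.073,0.091],[20,-17,-180],50],[[-0.025,-0.073,0.091],[20,-17,-180],50]])

```text
time_s: 3.95
tcp_pos: [0.4266, -0.0574, 0.0764]
orientation: [0.248, -0.543, 0.784, 0.171]
ft_force: [0.4, 0.2, -1.1]
gripper_width: 0.0501
```

```bash
python3 - <<'E'
from tgt import *
import pickle
from fit import over,HW
go([.4266,-.0562,.016])
s=get_state();im=camera("wrist"); np.save("w2.npy",im); pickle.dump(s,open("w2.pkl","wb"))
over(im,cam("wrist",s),HW,[.4661,.0496,1.213],0,160,0,480,400,2,"w2.png")
E
```

```text
tcp [ 0.4266 -0.0574  0.0764] F [ 0.4  0.2 -1.1] w 0.0501 t 3.95
rotvec [-0.0003  0.001   0.0005] shift mm [  0.    1.2 -60.4]
```

View pics/w2.png

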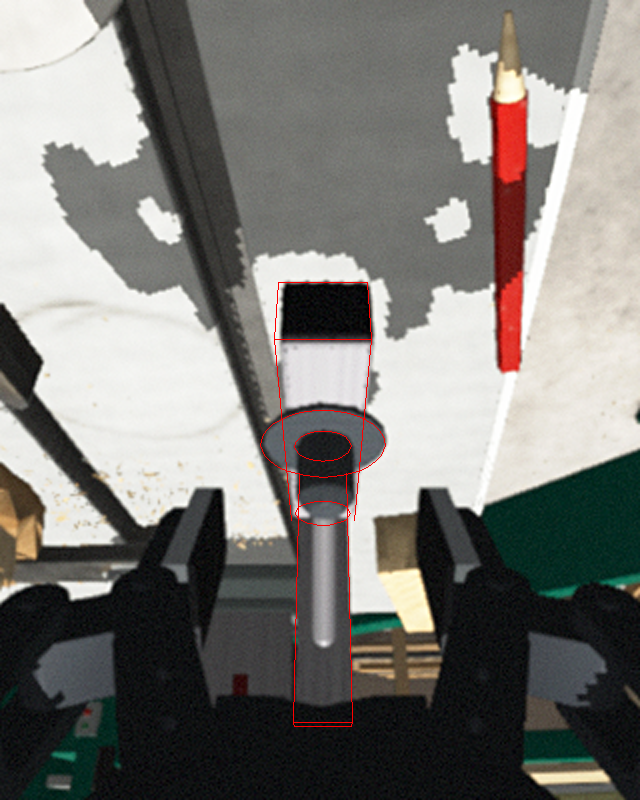

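>>> arm_command(commands=[[[0,0,0],[0,1,-20],50],[[0,0,0],[0,1,-40],50],[[0,0,0],[0,1,-52],50],[[0,0,0],[0,1,-60],50],[[0,0,0],[0,1,-60],50],[[0,0,0],[0,1,-60],24],[[0,0,0],[0,1,-60],20],[[0,0,0],[0,1,-60],20],[[0,0,0],[0,1,-60],20],[[0,0,0],[0,1,-60],20]])

```text
time_s: 5.25
tcp_pos: [0.4263, -0.0565, 0.0163]
orientation: [0.248, -0.543, 0.784, 0.172]
ft_force: [-2.3, -1.6, 5.1]
gripper_width: 0.0266
```

```bash
python3 - <<'E'
from tgt import *
import pickle
from fit import over,HW
go([.4266,-.0562,.016])
s=get_state();im=camera("wrist"); np.save("w3.npy",im); pickle.dump(s,open("w3.pkl","wb"))
over(im,cam("wrist",s),HW,[.4661,.0496,1.213],0,160,0,480,400,2,"w3.png")
E
```

```text
tcp [ 0.4263 -0.0565  0.0163] F [-2.3 -1.6  5.1] w 0.0266 t 5.25
rotvec [-0.0012  0.0007  0.0014] shift mm [ 0.3  0.3 -0.3]
```

View pics/w3.png

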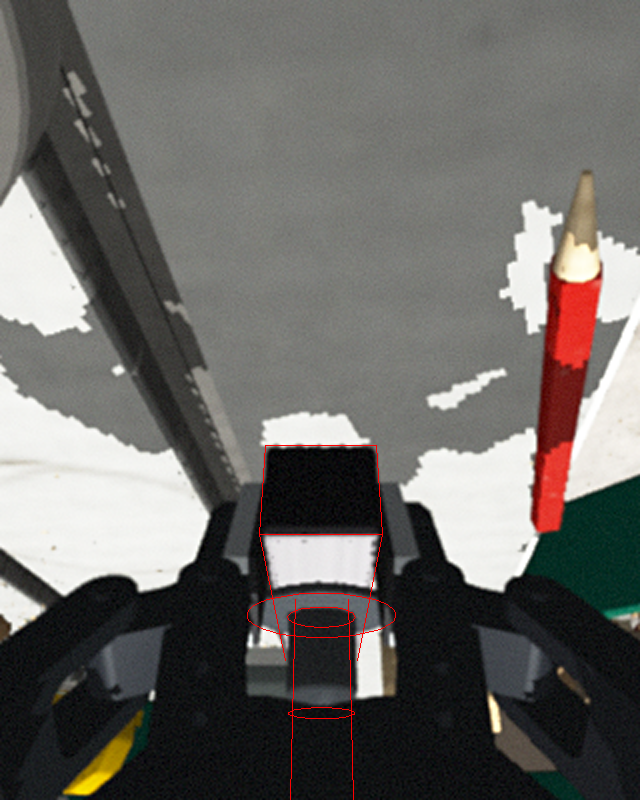

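>>> arm_command(commands=[[[0,0,0],[0,0,15],20],[[0,0,0],[0,0,40],20],[[0,0,0],[0,0,70],20],[[0,0,0],[10,7,90],20],[[-0.01,0.004,0],[25,18,94],20],[[-0.02,0.008,0],[45,33,94],20],[[-0.033,0.012,0],[62,46,94],20],[[-0.033,0.012,0],[74,56,94],20],[[-0.033,0.012,0],[74,56,94],20],[[-0.033,0.012,0],[74,56,94],20]])

```text
time_s: 6.55
tcp_pos: [0.4992, -0.0004, 0.1092]
orientation: [0.233, -0.546, 0.788, 0.163]
ft_force: [0.0, 0.1, -2.6]
gripper_width: 0.0265
```

```bash
python3 - <<'E'
from tgt import *
import pickle
from fit import over,HW
go([.5003,-.0008,.1103],1.213,.576)
s=get_state();im=camera("wrist"); np.save("w4.npy",im); pickle.dump(s,open("w4.pkl","wb"))
crop(im,120,0,520,400,2,"w4.png")
im=camera("scene"); np.save("s4.npy",im)
crop(im,250,90,370,260,4.5,"s4.png")
E
```

```text
tcp [ 4.992e-01 -4.000e-04  1.092e-01] F [ 0.   0.1 -2.6] w 0.0265 t 6.55
rotvec [-0.0011 -0.0017  0.0013] shift mm [ 1.1 -0.4  1.1]
```

View pics/w4.png

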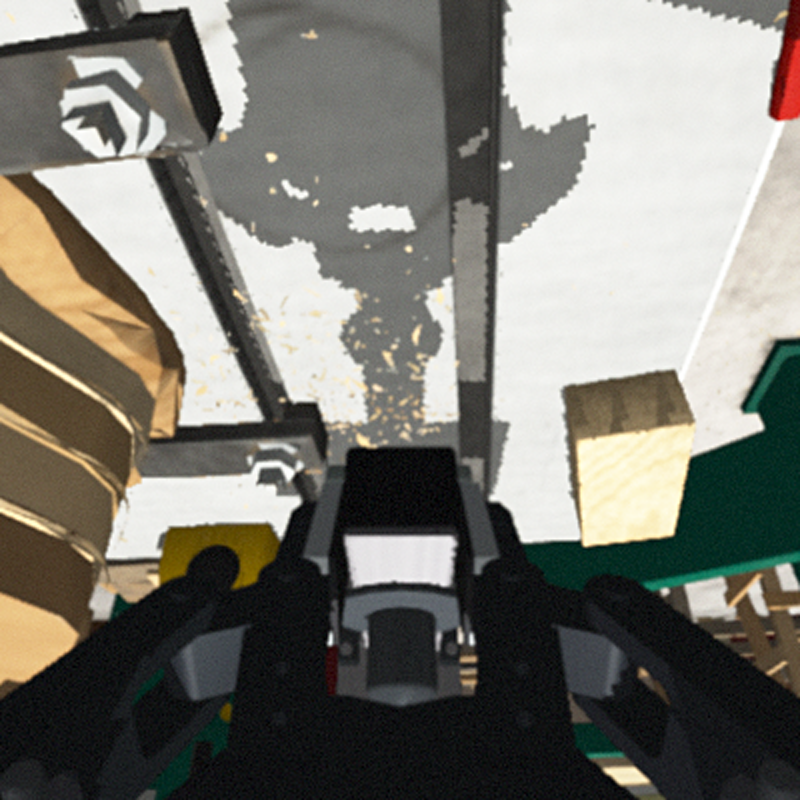

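View pics/s4.png

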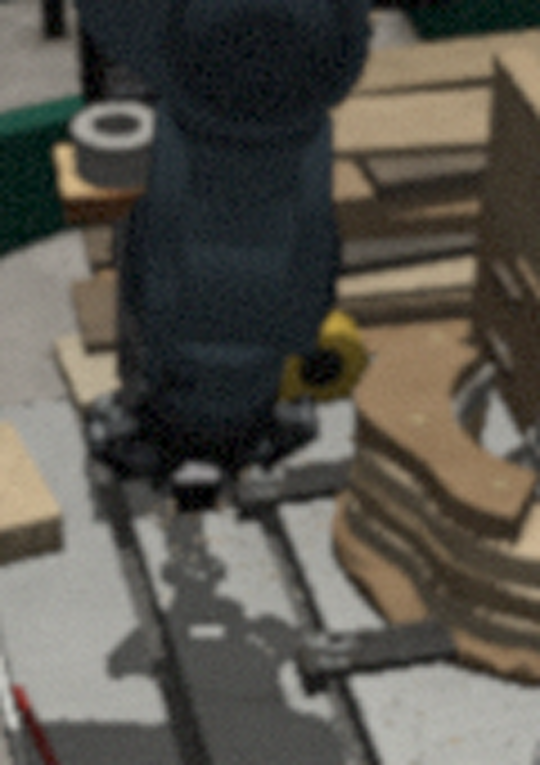

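```bash
python3 - <<'E'
from tgt import *
from bundle import *
im=np.load("w4.npy"); s=pickle.load(open("w4.pkl","rb"))
big=np.clip(im.astype(float)*1.8,0,255).astype(np.uint8)
crop(big,275,285,365,355,8,"w4z.png")
C=cam("wrist",s)
for k in ([.562,.1617,1.213],[.5585,.161,1.213]):
    print(((proj(C,T(k,[(0,30,60),(0,-30,60),(0,30,100),(0,-30,100),(-9,29.5,99),(-9,19.5,99),(-9,-19.5,99),(-9,-29.5,99),(-9,29.5,73),(-9,-29.5,73),(0,4.75,91),(0,-4.75,91)],0))-[275,285]+.5)*8).round(0).tolist())
E
```

```text
[[577.0, 90.0], [126.0, 91.0], [594.0, 405.0], [108.0, 406.0], [595.0, 377.0], [512.0, 378.0], [189.0, 378.0], [106.0, 378.0], [583.0, 164.0], [119.0, 165.0], [389.0, 331.0], [313.0, 332.0]]
[[601.0, 85.0], [148.0, 86.0], [620.0, 401.0], [131.0, 402.0], [622.0, 373.0], [538.0, 373.0], [213.0, 374.0], [130.0, 374.0], [608.0, 159.0], [142.0, 160.0], [413.0, 327.0], [337.0, 327.0]]
```

View pics/w4z.png

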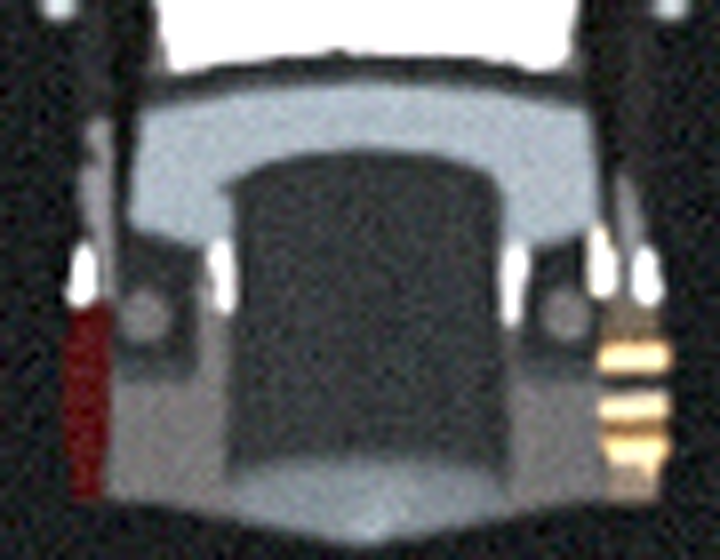

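```bash
python3 - <<'E'
from tgt import *
from bundle import *
s=pickle.load(open("w4.pkl","rb")); C=cam("wrist",s)
Rc=rq(s["orientation"]); R3s=pickle.load(open("w3.pkl","rb"))
def hold(s,P,root=(.4661,.0496,0),yaw=1.213):
    W=T([root[0],root[1],yaw],P,root[2]); L=rq(R3s["orientation"]).inv().apply(W-R3s["tcp_pos"])
    return rq(s["orientation"]).apply(L)+s["tcp_pos"]
P=[(-75,-10,45),(-75,10,45),(-75,-22,27),(-75,22,27),(-128,-14,24),(-128,14,24),(-75,0,27),(0,0,0)]
W=hold(s,P); print(((proj(C,W)-[275,285]+.5)*8).round(0).tolist()); r=W[-1]; print("root",r.round(4))
k=np.array([.5615,.1619]) 
rx=np.array([np.cos(1.213),np.sin(1.213)]);ry=np.array([-rx[1],rx[0]])
seat=np.array([.562,.1617])+.00075*ry; d=r[:2]-seat; print("seat",seat,"root in rack x,y mm",(d@rx*1000).round(1),(d@ry*1000).round(1),r[2]*1000-70)
x=rq(s["orientation"]).apply(rq(R3s["orientation"]).inv().apply([np.cos(1.213),np.sin(1.213),0]));print("holder x axis",x.round(4),np.degrees(np.arctan2(x[1],x[0])),np.degrees(np.arcsin(x[2])))
E
```

```text
[[223.0, 450.0], [509.0, 450.0], [69.0, 190.0], [662.0, 190.0], [119.0, -140.0], [610.0, -141.0], [366.0, 191.0], [367.0, 145.0]]
root [0.5387 0.1051 0.0888]
seat [0.5612975  0.16196266] root in rack x,y mm -61.2 1.3 18.848201006125024
holder x axis [ 0.3498  0.9361 -0.0358] 69.50970222910178 -2.0543135931890353
```

>>> arm_command(commands=[[[0,0,0],[3,5,1],20],[[0,0,0],[7,14,1],20],[[0,0,0],[11,24,1],20],[[0,0,0],[14,33,1.2],20],[[0,0,0],[16,40,1.2],20],[[0,0,0],[17.7,43.6,1.2],20],[[0,0,0],[17.7,43.6,1.2],20],[[0,0,0],[17.7,43.6,1.2],20],[[0,0,0],[17.7,43.6,1.2],20],[[0,0,0],[17.7,43.6,1.2],20]])

```text
time_s: 7.9
tcp_pos: [0.5177, 0.0431, 0.1108]
orientation: [0.234, -0.546, 0.788, 0.162]
ft_force: [0.6, 0.8, -2.4]
gripper_width: 0.0261
```

```bash
cat > rel.py <<'E'
from tgt import *
from bundle import *
R3s=pickle.load(open("w3.pkl","rb"))
def hold(s,P,root=(.4661,.0496,0),yaw=1.213):
    W=T([root[0],root[1],yaw],P,root[2]); L=rq(R3s["orientation"]).inv().apply(W-R3s["tcp_pos"])
    return rq(s["orientation"]).apply(L)+s["tcp_pos"]
rx=np.array([np.cos(1.213),np.sin(1.213)]);ry=np.array([-rx[1],rx[0]])
seat=np.array([.5613,.162])
def rep(s,seat=seat):
    r=hold(s,[(0,0,0)])[0]; d=r[:2]-seat
    x=rq(s["orientation"]).apply(rq(R3s["orientation"]).inv().apply([rx[0],rx[1],0]))
    print("t",round(float(s["time_s"]),2),"tcp",np.round(s["tcp_pos"],4).tolist(),"root rack mm",(d@rx*1000).round(1),(d@ry*1000).round(1),(r[2]*1000-70).round(1),"yaw",np.degrees(np.arctan2(x[1],x[0])).round(2),"nose up",-np.degrees(np.arcsin(x[2])).round(2))
    f=np.array(s["ft_force"]); print("F rack x,y,z",(f[:2]@rx).round(1),(f[:2]@ry).round(1),f[2].round(1),"tq",np.round(s["ft_torque"],2).tolist(),"w",round(float(s["gripper_width"]),4))
E
python3 - <<'E'
from rel import *
s=get_state(); rep(s); im=camera("wrist"); np.save("w5.npy",im); pickle.dump(s,open("w5.pkl","wb"))
C=cam("wrist",s)
big=np.clip(im.astype(float)*2.5,0,255).astype(np.uint8)
crop(big,275,285,365,355,8,"w5z.png")
k=[seat[0],seat[1],1.213]
print(((proj(C,T(k,[(0,30,60),(0,-30,60),(0,30,100),(0,-30,100),(-9,29.5,99),(-9,19.5,99),(-9,-19.5,99),(-9,-29.5,99)],0))-[275,285]+.5)*8).round(0).tolist())
print(((proj(C,hold(s,[(-75,-10,45),(-75,10,45),(-8,-11,30),(-8,11,30)]))-[275,285]+.5)*8).round(0).tolist())
E
```

```text
t 7.9 tcp [0.5177, 0.0431, 0.1108] root rack mm -14.0 -0.9 20.5 yaw 69.49 nose up 2.02
F rack x,y,z 1.0 -0.3 -2.4 tq [-0.87, 0.31, 0.0] w 0.0261
[[628.0, -70.0], [120.0, -70.0], [652.0, 275.0], [98.0, 275.0], [655.0, 239.0], [560.0, 240.0], [190.0, 240.0], [96.0, 240.0]]
[[223.0, 450.0], [509.0, 450.0], [253.0, 429.0], [481.0, 429.0]]
```

View pics/w5z.png

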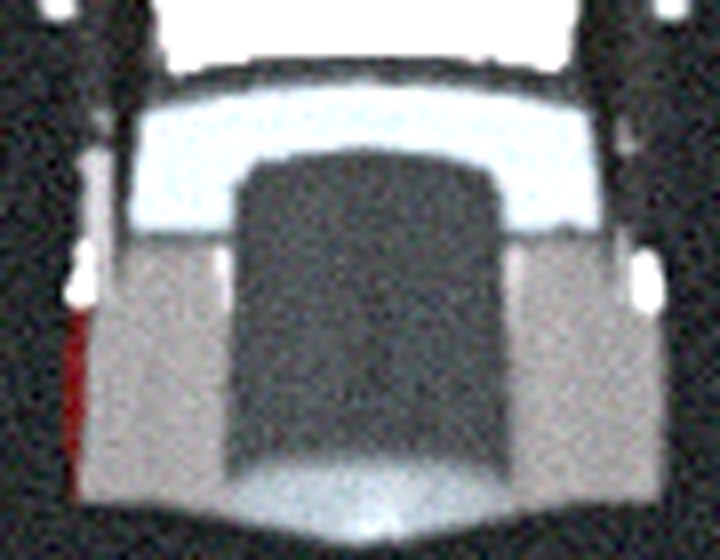

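>>> arm_command(commands=[[[0,0,0],[0.5,2,0],20],[[0,0,0],[1.2,4.1,0],20],[[0,0,0],[2,6.2,0],20],[[0,0,0],[2.7,8.2,0],20],[[0,0,0],[3.5,10.3,0],20],[[0,0,0],[4.2,12.3,0],20],[[0,0,0],[4.2,12.3,0],20],[[0,0,0],[4.2,12.3,0],20],[[0,0,0],[4.2,12.3,0],20],[[0,0,0],[4.2,12.3,0],20]])

```text
time_s: 9.2
tcp_pos: [0.5205, 0.0523, 0.1086]
orientation: [0.23, -0.546, 0.79, 0.16]
ft_force: [-5.6, -13.9, -6.3]
gripper_width: 0.0269
```

```bash
python3 - <<'E'
from rel import *
s=get_state(); rep(s); im=camera("wrist"); np.save("w6.npy",im); pickle.dump(s,open("w6.pkl","wb"))
big=np.clip(im.astype(float)*2.5,0,255).astype(np.uint8)
crop(big,275,285,365,355,8,"w6z.png")
C=cam("wrist",s); k=[seat[0],seat[1],1.213]
print(((proj(C,T(k,[(0,30,100),(0,-30,100),(0,30,115),(0,-30,115)],0))-[275,285]+.5)*8).round(0).tolist())
im=camera("scene"); crop(im,250,90,370,260,4.5,"s6.png")
E
```

```text
t 9.2 tcp [0.5205, 0.0523, 0.1086] root rack mm -4.6 -0.5 17.3 yaw 69.38 nose up 2.58
F rack x,y,z -14.9 0.4 -6.3 tq [-2.92, 1.04, 0.12] w 0.0269
[[660.0, 279.0], [84.0, 281.0], [671.0, 430.0], [74.0, 432.0]]
```

View pics/w6z.png

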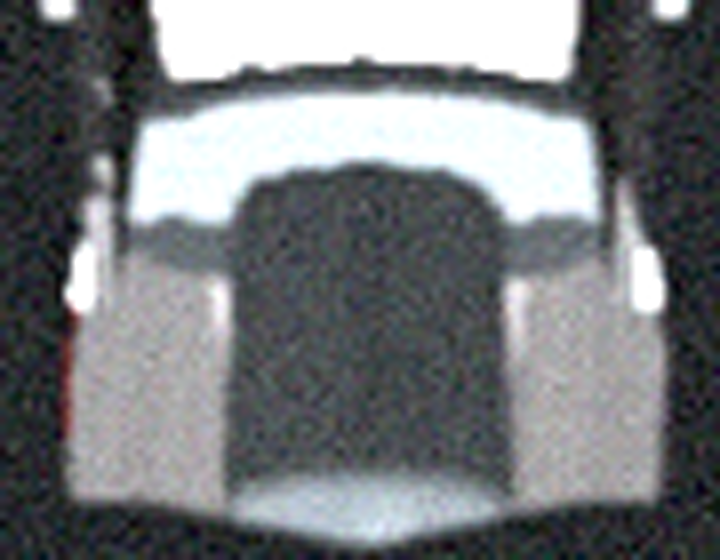

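```bash
python3 - <<'E'
from rel import *
ims=[]
for n in ("w5","w6"):
    s=pickle.load(open(n+".pkl","rb")); im=np.load(n+".npy"); C=cam("wrist",s)
    im=np.clip(im.astype(float)*1.6,0,255).astype(np.uint8)
    a=cv2.resize(cv2.cvtColor(im[215:360,270:370],cv2.COLOR_RGB2BGR),None,fx=4,fy=4,interpolation=cv2.INTER_CUBIC)
    for l in HW:
        q=(proj(C,hold(s,l))-[270,215]+.5)*4-.5; cv2.polylines(a,[np.round(q).astype(int)],False,(0,0,255),1)
    ims.append(a)
cv2.imwrite("pics/cmp.png",np.hstack(ims))
E
```

```text
(no output)
```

View pics/cmp.png

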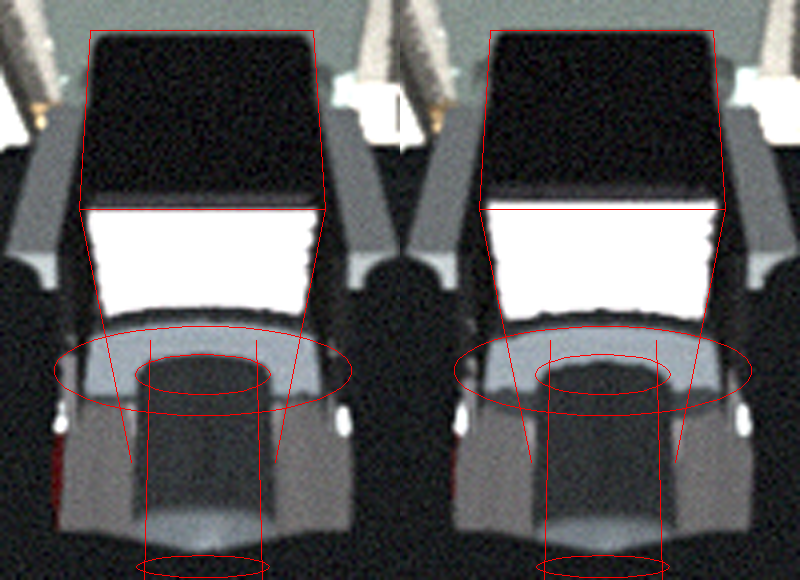

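View pics/s6.png

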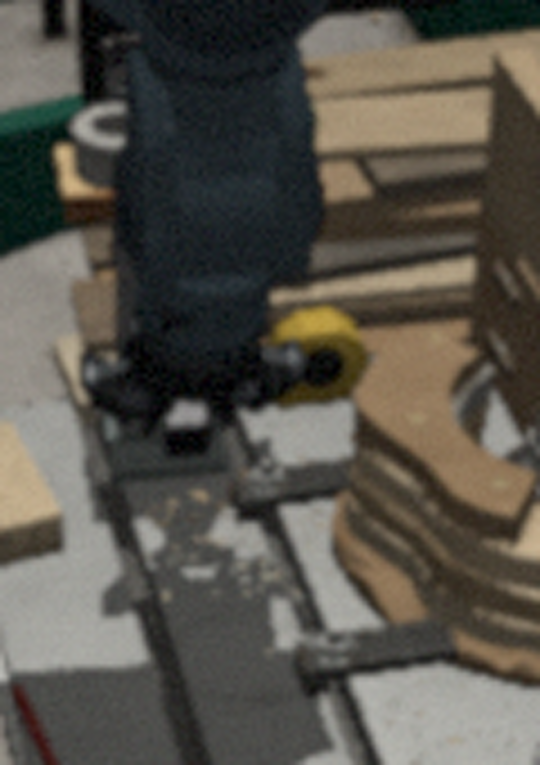

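```bash
python3 - <<'E'
from rel import *
# observed shifts (w6-w5) in px rows of features
P=[(-128,0,0),(-128,0,24),(-97,0,27),(-85,0,30),(-85,0,52)]
dv=np.array([0,-7,3,10,6])/4
s5=pickle.load(open("w5.pkl","rb")); C=cam("wrist",s5)
W0=hold(s5,P); rt=rq(s5["orientation"]); L0=rt.inv().apply(W0-s5["tcp_pos"])  # tool coords
M=[];base=proj(C,W0)[:,1]
def f(q):
    # q: pitch (about tool y), dx,dz in tool mm, about TCP
    L=R.from_rotvec([0,q[0],0]).apply(L0)+np.array([q[1],0,q[2]])/1000
    return proj(C,rt.apply(L)+s5["tcp_pos"])[:,1]-base-dv
r=least_squares(f,[0,0,0],loss="soft_l1",f_scale=.5); print("pitch about ry deg",np.degrees(r.x[0]),r.x[1:],r.fun.round(2))
E
```

```text
pitch about ry deg -3.016408417212177 [-0.74922734  1.18805511] [ 0.11 -0.13  0.25 -0.54  0.16]
```

>>> arm_command(commands=[[[0,0,0],[-0.3,-0.7,-2],20],[[0,0,0],[-0.5,-1.3,-4.5],20],[[0,0,0],[-0.5,-1.3,-7],20],[[0,0,0],[-0.5,-1.3,-9.5],20],[[0,0,0],[-0.5,-1.3,-12],20],[[0,0,0],[-0.5,-1.3,-14],20],[[0,0,0],[-0.5,-1.3,-16],20],[[0,0,0],[-0.5,-1.3,-18],20],[[0,0,0],[-0.5,-1.3,-18],20],[[0,0,0],[-0.5,-1.3,-18],20]])

```text
time_s: 10.55
tcp_pos: [0.5223, 0.0516, 0.0941]
orientation: [0.233, -0.546, 0.789, 0.159]
ft_force: [-10.2, -16.3, 11.7]
gripper_width: 0.0267
```

```bash
cat > look.py <<'E'
from rel import *
import sys
n=sys.argv[1]
s=get_state(); rep(s); im=camera("wrist"); np.save(n+".npy",im); pickle.dump(s,open(n+".pkl","wb"))
C=cam("wrist",s); im=np.clip(im.astype(float)*1.8,0,255).astype(np.uint8)
a=cv2.resize(cv2.cvtColor(im[215:360,250:390],cv2.COLOR_RGB2BGR),None,fx=5,fy=5,interpolation=cv2.INTER_CUBIC)
for l in HW:
    q=(proj(C,hold(s,l))-[250,215]+.5)*5-.5; cv2.polylines(a,[np.round(q).astype(int)],False,(0,0,255),1)
cv2.imwrite("pics/"+n+".png",a[:600])
E
python3 look.py w7
```

```text
t 10.55 tcp [0.5223, 0.0516, 0.0941] root rack mm -4.5 -2.5 3.3 yaw 69.39 nose up 2.26
F rack x,y,z -18.9 3.8 11.7 tq [-1.48, 1.16, 0.71] w 0.0267
```

View pics/w7.png

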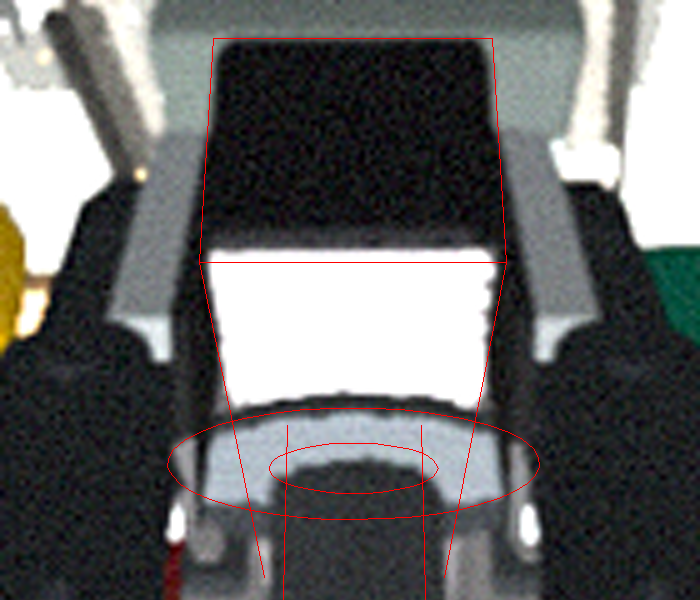

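>>> arm_command(commands=[[[0,0,0],[-0.7,-1.9,0],20],[[0,0,0],[-0.7,-1.9,-2],20],[[0,0,0],[-0.7,-1.9,-4],20],[[0,0,0],[-0.7,-1.9,-5.5],20],[[0,0,0],[-0.7,-1.9,-7],20],[[0,0,0],[-0.7,-1.9,-8],20],[[0,0,0],[-0.7,-1.9,-9],20],[[0,0,0],[-0.7,-1.9,-9],20],[[0,0,0],[-0.7,-1.9,-9],20],[[0,0,0],[-0.7,-1.9,-9],20]])

```text
time_s: 11.85
tcp_pos: [0.524, 0.0509, 0.0902]
orientation: [0.238, -0.546, 0.787, 0.16]
ft_force: [-20.5, -21.0, 42.7]
gripper_width: 0.0264
```

```bash
python3 look.py w8
```

```text
t 11.85 tcp [0.524, 0.0509, 0.0902] root rack mm -4.4 -4.4 0.4 yaw 69.37 nose up 1.75
F rack x,y,z -26.8 11.9 42.7 tq [1.07, 2.04, 2.06] w 0.0264
```

View pics/w8.png

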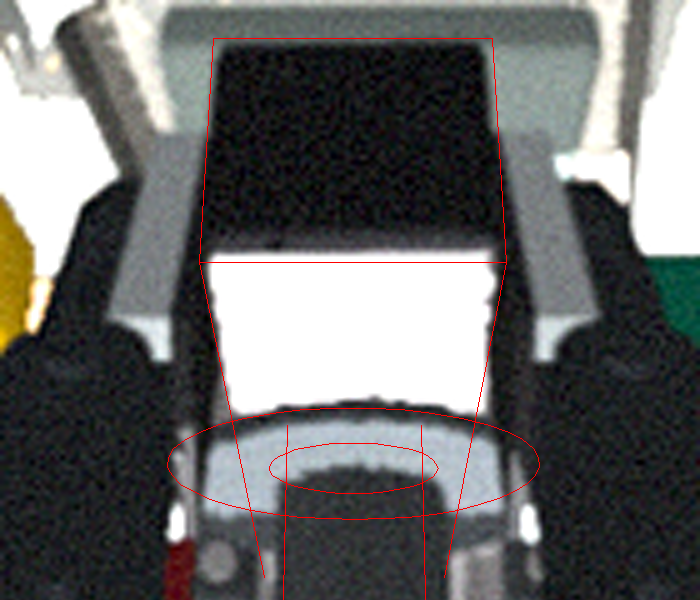

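```bash
python3 - <<'E'
from h import *
a=camera("scene"); crop(np.clip(a*1.5,0,255).astype(np.uint8),250,60,400,260,4,"s8.png")
a=camera("top"); crop(np.clip(a*1.3,0,255).astype(np.uint8),220,130,400,280,4.4,"t8.png")
print(get_state()["joint_torque"],get_state()["qpos"])
E
```

```text
[  8.88151914 -20.92389107  15.98394513  -4.95138779   1.00435697
   0.48559489] [-0.35450073  0.34187406 -0.53240765  0.68424701  0.58172575 -1.56288173]
```

View pics/s8.png

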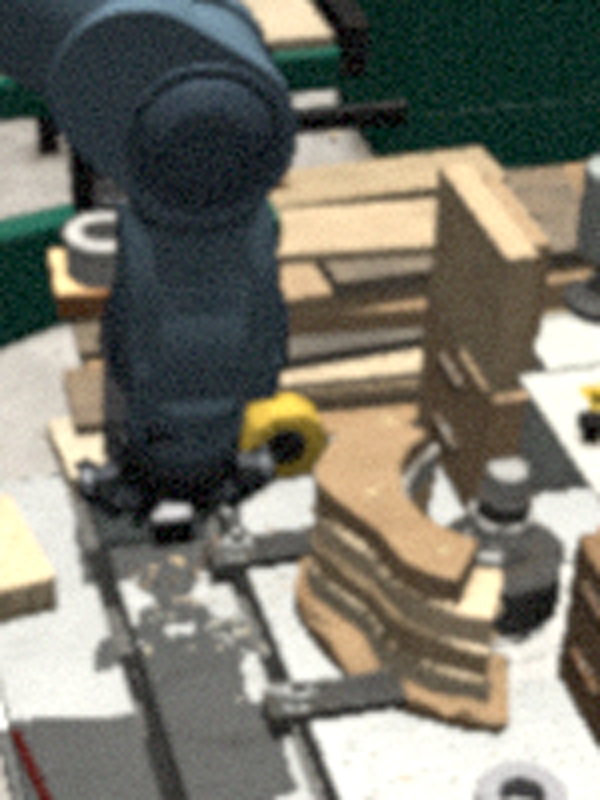

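View pics/t8.png

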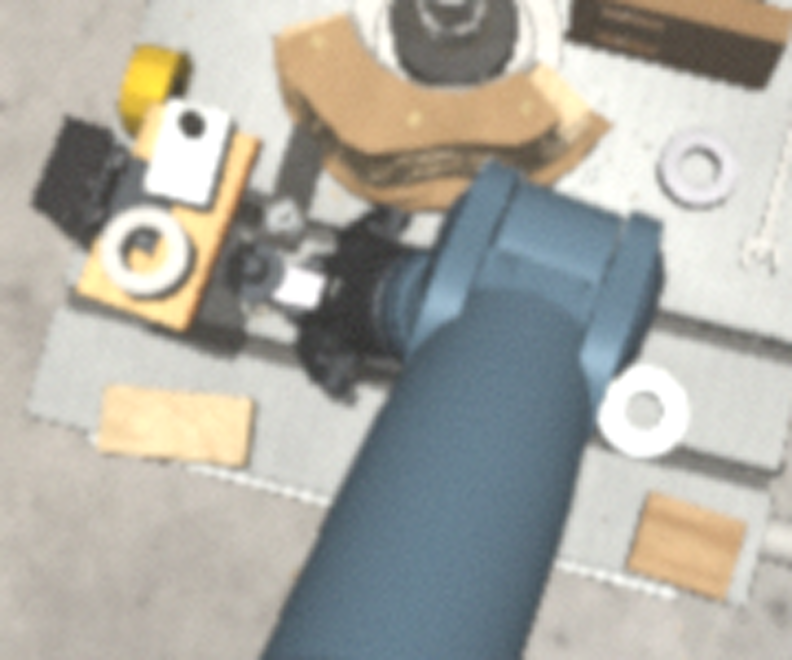

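>>> arm_command(commands=[[[0,0,0],[-1.2,-0.4,0],20],[[0,0,0],[-2.4,-0.7,0],20],[[0,0,0],[-3.6,-1.0,0],20],[[0,0,0],[-4.8,-1.4,0],20],[[0,0,0],[-4.8,-1.4,0],20],[[0,0,0],[-4.8,-1.4,-1],20],[[0,0,0],[-4.8,-1.4,-2],20],[[0,0,0],[-4.8,-1.4,-2],20],[[0,0,0],[-4.8,-1.4,-2],20],[[0,0,0],[-4.8,-1.4,-2],20]])

```text
time_s: 13.25
tcp_pos: [0.5231, 0.0511, 0.0904]
orientation: [0.243, -0.546, 0.786, 0.16]
ft_force: [-8.1, -9.6, 38.9]
gripper_width: 0.0264
```

```bash
python3 look.py w9
```

```text
t 13.25 tcp [0.5231, 0.0511, 0.0904] root rack mm -4.4 -3.6 1.5 yaw 69.39 nose up 1.3
F rack x,y,z -11.8 4.2 38.9 tq [2.5, 0.46, 0.67] w 0.0264
```

View pics/w9.png

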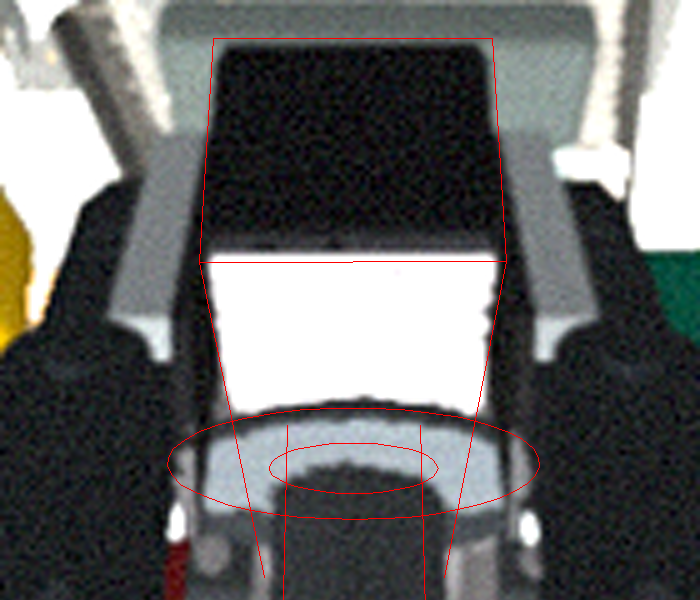

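>>> arm_command(commands=[[[0,0,0],[0,0,2],20],[[0,0,0],[0,0,4],20],[[0,0,0],[0,0,5],20],[[0,0,0],[0,0,6],20],[[0,0,0],[0,0,6],20],[[0,0,0],[0,0,6],20],[[0,0,0],[0,0,6],20],[[0,0,0],[0,0,6],20],[[0,0,0],[0,0,6],20],[[0,0,0],[0,0,6],20]])

```text
time_s: 14.55
tcp_pos: [0.522, 0.0512, 0.0928]
orientation: [0.24, -0.546, 0.786, 0.16]
ft_force: [5.3, 0.4, 11.9]
gripper_width: 0.0265
```

```bash
python3 look.py w10
```

```text
t 14.55 tcp [0.522, 0.0512, 0.0928] root rack mm -4.7 -2.4 3.6 yaw 69.43 nose up 1.52
F rack x,y,z 2.2 -4.8 11.9 tq [0.92, -0.78, -1.01] w 0.0265
```

View pics/w10.png

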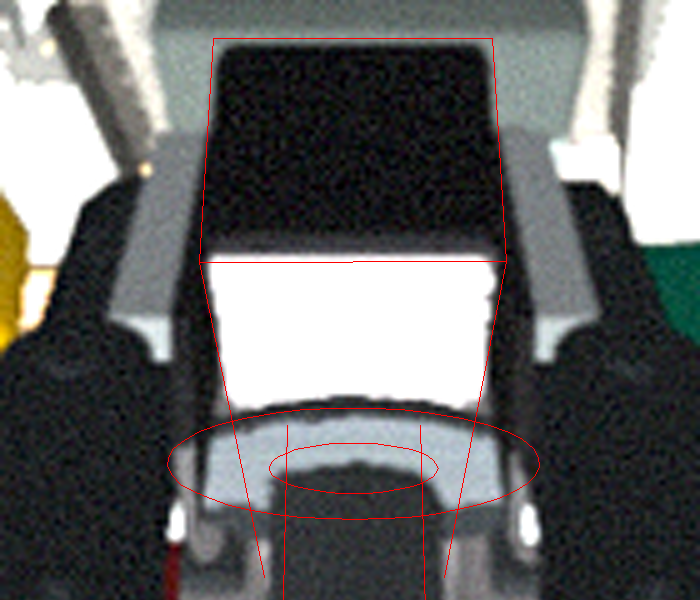

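>>> arm_command(commands=[[[0,0,0],[0,0,1],45],[[0,0,0],[0,0,1],50],[[0,0,0],[0,0,1],50],[[0,0,0],[-2,-5,9],50],[[0,0,0],[-5,-13,20],50],[[0,0,0],[-9,-24,35],50],[[0,0,0],[-14,-36,52],50],[[0,0,0],[-18,-48,68],60],[[0,0,0],[-20,-54,76],85],[[0,0,0],[-20,-54,76],85]])

```text
time_s: 15.85
tcp_pos: [0.4963, -0.0035, 0.1643]
orientation: [0.234, -0.546, 0.788, 0.162]
ft_force: [0.1, -0.3, 0.5]
gripper_width: 0.0849
```

```bash
python3 - <<'E'
from rel import *
s=get_state(); rep(s); im=camera("wrist"); np.save("w11.npy",im); pickle.dump(s,open("w11.pkl","wb"))
C=cam("wrist",s); big=np.clip(im.astype(float)*1.6,0,255).astype(np.uint8)
crop(big,220,100,400,370,3,"w11.png"); cv2.imwrite("pics/w11r.png",cv2.imread("pics/w11.png")[::-1,::-1][:800])
E
```

```text
t 15.85 tcp [0.4963, -0.0035, 0.1643] root rack mm -65.2 2.7 74.0 yaw 69.46 nose up 2.03
F rack x,y,z -0.2 -0.2 0.5 tq [-0.42, 0.15, -0.0] w 0.0849
```

View pics/w11.png

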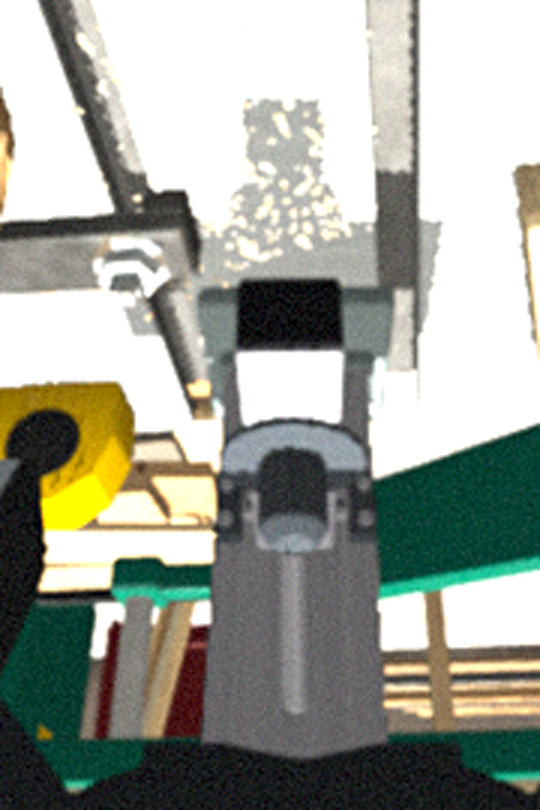

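```bash
python3 - <<'E'
from rel import *
s=pickle.load(open("w11.pkl","rb")); im=np.load("w11.npy"); C=cam("wrist",s)
big=np.clip(im.astype(float)*1.6,0,255).astype(np.uint8)
crop(big,282,185,358,287,8,"w11z.png")
a=cv2.imread("pics/w11z.png"); cv2.imwrite("pics/w11z0.png",a)
seat2=np.array([.5613,.162])-.0022*rx
for W,z0,p in ((RW,0,[seat2[0],seat2[1],1.213]),(HW,.07,[seat2[0],seat2[1],1.213])):
    for l in W:
        q=(proj(C,T(p,l,z0))-[282,185]+.5)*8-.5; cv2.polylines(a,[np.round(q).astype(int)],False,(0,0,255) if z0 else (0,255,0),1)
cv2.imwrite("pics/w11zo.png",np.hstack([a[:, :],])[:600*2])
print(a.shape)
E
```

```text
(816, 608, 3)
```

View pics/w11zo.png

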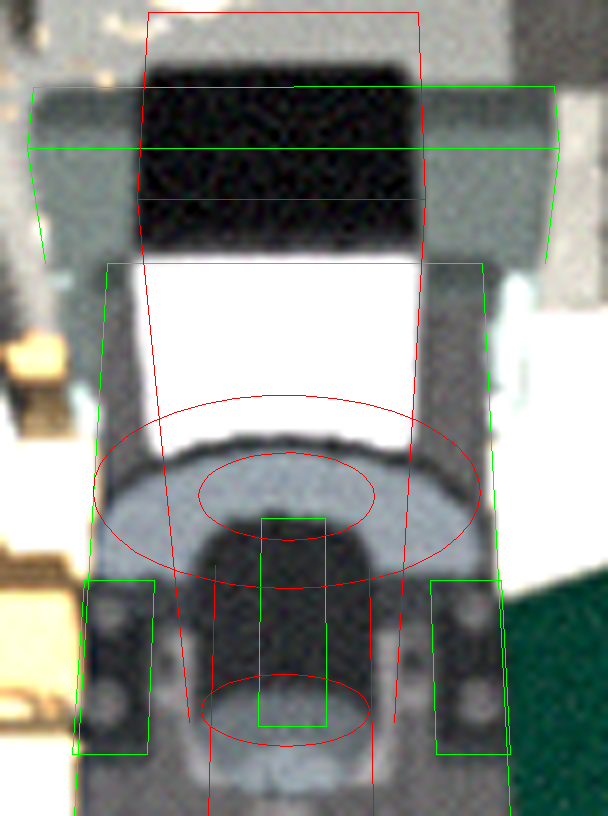

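View pics/w11z0.png

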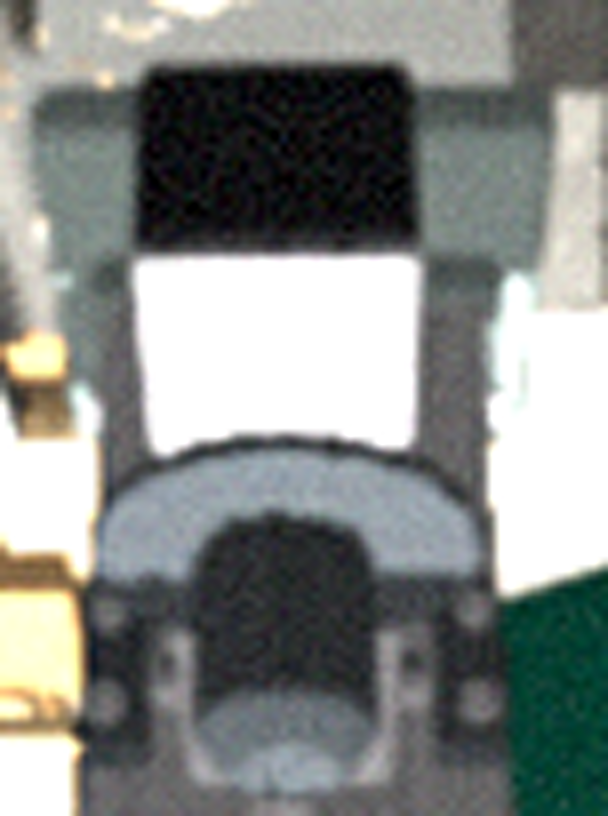

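```bash
python3 - <<'E'
from rel import *
s=pickle.load(open("w11.pkl","rb")); C=cam("wrist",s)
zz=lambda u,v:((u+.5)/8+282-.5,(v+.5)/8+185-.5)
P=np.array([(-128,-14,0),(-128,14,0),(-128,-14,24),(-128,14,24),(-97,0,27),(-85,0,27)])/1000
uv=np.array([zz(143,65),zz(411,65),zz(134,253),zz(422,251),zz(284,450),zz(284,518)])
def f(v):
    Rm=R.from_euler("ZY",[v[3],v[4]]); return (proj(C,Rm.apply(P)+v[:3])-uv).ravel()
seat2=np.array([.5613,.162])-.0022*rx
for fixd in (0,1):
    if fixd: # assume plate flush at x of seat2 
        g=lambda q:f(np.r_[seat2+q[0]*ry,q[1],q[2],q[3]])
        r=least_squares(g,[0,.077,1.213,0],x_scale=[.001,.001,.01,.01]); v=np.r_[seat2+r.x[0]*ry,r.x[1:]]
    else: r=least_squares(f,[seat2[0],seat2[1],.077,1.213,0],x_scale=[.001,.001,.001,.01,.01]); v=r.x
    d=v[:2]-seat; print("rack x,y,z",(d@rx*1e3).round(2),(d@ry*1e3).round(2),(v[2]*1e3-70).round(2),"yaw",np.degrees(v[3]).round(2),"nose up",np.degrees(v[4]).round(2)); print(r.fun.reshape(-1,2).round(2).tolist())
E
```

```text
rack x,y,z 0.47 0.72 10.57 yaw 70.02 nose up -2.51
[[0.02, 0.29], [0.46, 0.07], [-0.3, -0.18], [-0.06, -0.14], [-0.18, 0.46], [0.09, -0.5]]
rack x,y,z -2.2 0.76 11.24 yaw 70.01 nose up -1.96
[[-0.21, -0.05], [0.68, -0.28], [-0.55, -0.03], [0.19, 0.0], [-0.18, 0.62], [0.1, -0.37]]
```

>>> arm_command(commands=[[[0,0,0],[4,10,0],0],[[0,0,0],[10,24,0],0],[[0,0,0],[17,41,-1],0],[[0,0,0],[24,59,-2],0],[[0,0,0],[31,76,-3],0],[[0,0,0],[36,89,-4],0],[[0,0,0],[39.4,97.2,-4],0],[[0,0,0],[39.4,97.2,-4],0],[[0,0,0],[39.4,97.2,-4],0],[[0,0,0],[39.4,97.2,-4],0]])

```text
time_s: 17.15
tcp_pos: [0.5353, 0.0938, 0.1598]
orientation: [0.234, -0.546, 0.788, 0.162]
ft_force: [-0.3, 0.6, 1.5]
gripper_width: -0.0005
```

```bash
python3 - <<'E'
from rel import *
s=get_state(); rep(s); im=camera("wrist"); np.save("w12.npy",im); pickle.dump(s,open("w12.pkl","wb"))
C=cam("wrist",s); big=np.clip(im.astype(float)*1.8,0,255).astype(np.uint8)
crop(big,240,150,400,360,3.8,"w12.png")
im=camera("scene"); crop(np.clip(im*1.5,0,255).astype(np.uint8),250,60,370,260,4,"s12.png")
E
```

```text
t 17.15 tcp [0.5353, 0.0938, 0.1598] root rack mm 39.6 0.3 69.6 yaw 69.47 nose up 2.03
F rack x,y,z 0.4 0.5 1.5 tq [-0.37, 0.16, 0.05] w -0.0005
```

View pics/w12.png

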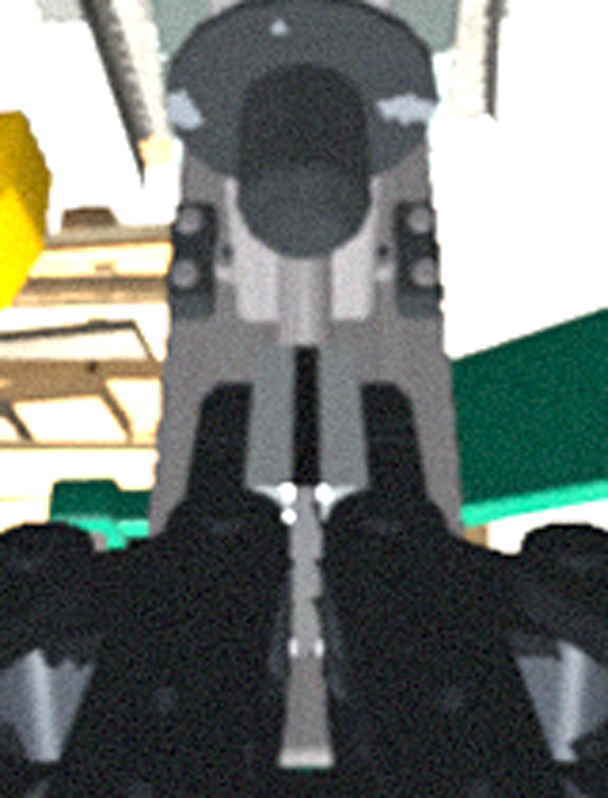

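View pics/s12.png

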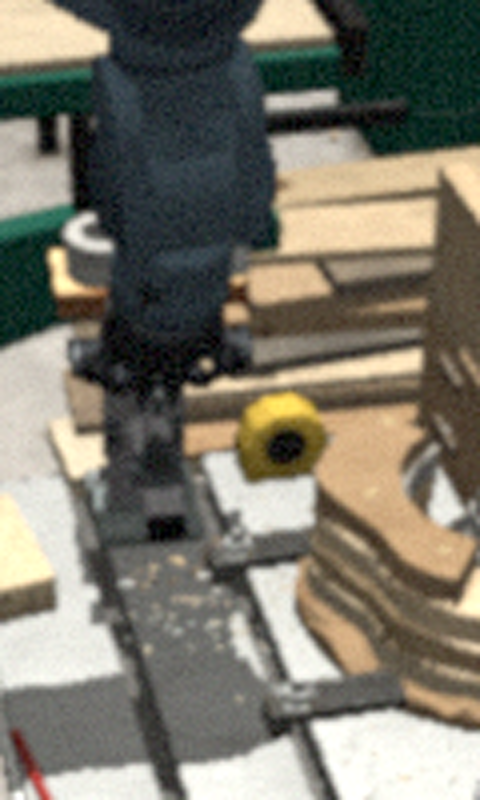

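```bash
python3 - <<'E'
from rel import *
s=pickle.load(open("w12.pkl","rb")); C=cam("wrist",s); rt=rq(s["orientation"])
pr=lambda W:((proj(C,W)-[240,150]+.5)*3.8).round(0).tolist()
print("tips",pr(rt.apply(np.array([[11,0,8],[-11,0,8],[11,10,8]])/1e3)+s["tcp_pos"]))
root=np.r_[seat-.0022*rx+.00075*ry,.0812]; Rm=R.from_euler("ZY",[np.radians(70),np.radians(-2)])
P=np.array([(-75,0,53),(-85,0,53),(-65,0,53),(-75,10,40),(-75,-10,40),(-97,0,27),(-8,-11,106),(-8,11,106)])/1e3
W=Rm.apply(P)+root; print("peg",pr(W),W[0].round(4)); print("corner world",(rt.apply([.011,0,.008])+s["tcp_pos"]).round(4))
E
```

```text
tips [[307.0, 337.0], [307.0, 476.0], [380.0, 337.0]]
peg [[304.0, 241.0], [303.0, 196.0], [305.0, 281.0], [370.0, 173.0], [239.0, 174.0], [302.0, 7.0], [241.0, 755.0], [377.0, 755.0]] [0.5336 0.088  0.1316]
corner world [0.5336 0.0892 0.1471]
```

>>> arm_command(commands=[[[0,0,0],[0,0,-5],0],[[0,0,0],[0,0,-10],0],[[0,0,0],[0,0,-14],0],[[0,0,0],[0,0,-16],0],[[0,0,0],[0,0,-18],0],[[0,0,0],[0,0,-20],0],[[0,0,0],[0,0,-22],0],[[0,0,0],[-0.5,0,-23],0],[[0,0,0],[-0.5,0,-23],0],[[0,0,0],[-0.5,0,-23],0]])

```text
time_s: 18.5
tcp_pos: [0.5345, 0.0943, 0.1365]
orientation: [0.233, -0.546, 0.788, 0.162]
ft_force: [-0.7, -0.0, -0.6]
gripper_width: 0.0001
```

```bash
cat > look2.py <<'E'
from rel import *
import sys
n=sys.argv[1]
s=get_state(); rep(s); im=camera("wrist"); np.save(n+".npy",im); pickle.dump(s,open(n+".pkl","wb"))
big=np.clip(im.astype(float)*1.8,0,255).astype(np.uint8)
crop(big,240,150,400,360,3.8,n+".png")
E
python3 look2.py w13
```

```text
t 18.5 tcp [0.5345, 0.0943, 0.1365] root rack mm 39.9 1.4 46.2 yaw 69.52 nose up 2.04
F rack x,y,z -0.3 0.7 -0.6 tq [-0.46, 0.15, -0.0] w 0.0001
```

View pics/w13.png

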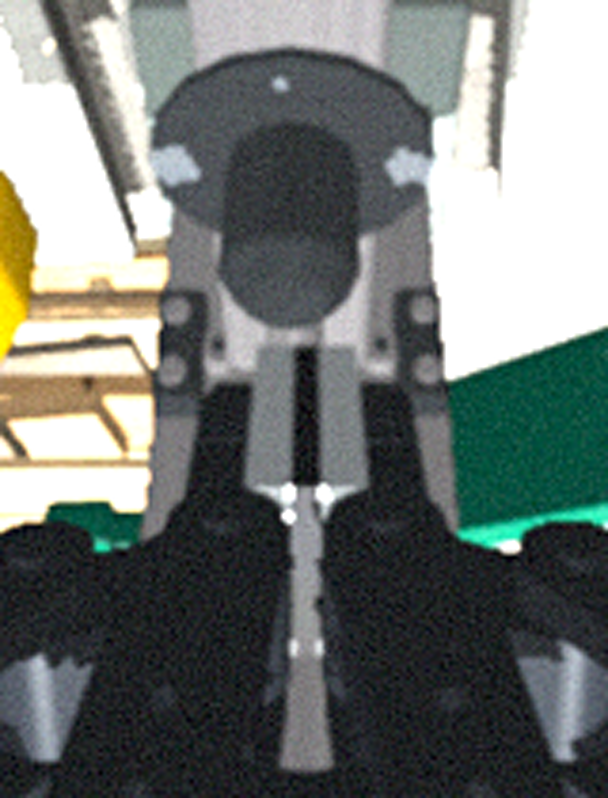

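```bash
python3 - <<'E'
from rel import *
obs=[]
def add(n,z,P,uv):
    s=pickle.load(open(n+".pkl","rb")); C=cam("wrist",s); obs.append((C,np.array(P)/1e3,np.array([z(*u) for u in uv])))
z11=lambda u,v:((u+.5)/8+282-.5,(v+.5)/8+185-.5)
z12=lambda u,v:((u+.5)/3.8+240-.5,(v+.5)/3.8+150-.5)
add("w11",z11,[(-128,-14,0),(-128,14,0),(-128,-14,24),(-128,14,24),(-97,0,27),(-85,0,27)],[(143,65),(411,65),(134,253),(422,251),(284,450),(284,518)])
add("w12",z12,[(-85,0,27),(-66.5,0,52)],[(303,65),(303,258)])
add("w13",z12,[(-97,0,27),(-85,0,27),(-66.5,0,52)],[(290,53),(291,124),(291,327)])
def f(v):
    Rm=R.from_euler("ZY",[v[3],v[4]]); return np.concatenate([(proj(C,Rm.apply(P)+v[:3])-uv).ravel() for C,P,uv in obs])
r=least_squares(f,[.56,.16,.077,1.213,0],x_scale=[.001,.001,.001,.01,.01],loss="soft_l1"); v=r.x
d=v[:2]-seat; print("rack x,y,z",(d@rx*1e3).round(2),(d@ry*1e3).round(2),(v[2]*1e3-70).round(2),"yaw",np.degrees(v[3]).round(2),"nose up",np.degrees(v[4]).round(2)); print(r.fun.reshape(-1,2).round(2).tolist())
W=R.from_euler("ZY",[v[3],v[4]]).apply([[-.075,0,.053],[-.035,0,.027]])+v[:3]
for n in ("w13",):
    s=pickle.load(open(n+".pkl","rb")); c=rq(s["orientation"]).apply([.011,0,.008])+s["tcp_pos"]
    e=W-c; print("peg top rel to corner (rx,ry,z)",e[:,:2]@rx*1e3,e[:,:2]@ry*1e3,e[:,2]*1e3)
E
```

```text
rack x,y,z 0.99 -0.47 -2.49 yaw 69.52 nose up 2.69
[[0.03, -0.74], [0.3, -0.78], [-0.1, 0.21], [-0.31, 0.43], [-0.5, -2.08], [-0.33, -4.16], [-0.74, -1.32], [-0.64, -1.28], [0.59, 17.6], [0.57, 12.42], [0.69, 14.17]]
peg top rel to corner (rx,ry,z) [ 6.21088346 44.94602418] [-1.94275154 -1.93034185] [  0.16250066 -27.68689286]
```

```bash
python3 - <<'E'
from rel import *
z12=lambda u,v:((u+.5)/3.8+240-.5,(v+.5)/3.8+150-.5)
for n,P,uv in (("w12",[(-85,0,27),(-66.5,0,52)],[(303,65),(303,258)]),("w13",[(-97,0,27),(-85,0,27),(-66.5,0,52)],[(290,53),(291,124),(291,327)])):
    s=pickle.load(open(n+".pkl","rb")); C=cam("wrist",s)
    for z in (0,3,6,9,12):
        for pit in (0,-2):
            root=np.r_[seat-.0022*rx,.07+z/1e3]; W=R.from_euler("ZY",[1.213,np.radians(pit)]).apply(np.array(P)/1e3)+root
            print(n,z,pit,(proj(C,W)-np.array([z12(*u) for u in uv])).round(1)[:,1].tolist())
E
```

```text
w12 0 0 [-8.4, -7.6]
w12 0 -2 [-12.9, -12.5]
w12 3 0 [-4.9, -3.5]
w12 3 -2 [-9.5, -8.5]
w12 6 0 [-1.3, 0.7]
w12 6 -2 [-6.0, -4.4]
w12 9 0 [2.3, 4.9]
w12 9 -2 [-2.4, -0.2]
w12 12 0 [6.1, 9.3]
w12 12 -2 [1.3, 4.1]
w13 0 0 [8.9, 5.2, 8.2]
w13 0 -2 [3.0, 0.1, 2.8]
w13 3 0 [13.1, 9.3, 13.0]
w13 3 -2 [7.1, 4.1, 7.6]
w13 6 0 [17.4, 13.6, 17.9]
w13 6 -2 [11.3, 8.3, 12.4]
w13 9 0 [21.8, 17.9, 23.0]
w13 9 -2 [15.7, 12.5, 17.4]
w13 12 0 [26.4, 22.4, 28.1]
w13 12 -2 [20.1, 16.9, 22.5]
```

>>> arm_command(commands=[[[0,0,0],[0.5,0,-1],0],[[0,0,0],[1,0,-2],0],[[0,0,0],[1,0,-3],0],[[0,0,0],[1,0,-4],0],[[0,0,0],[1,0,-5],0],[[0,0,0],[1,0,-6],0],[[0,0,0],[1,0,-6],0],[[0,0,0],[1,0,-6],0],[[0,0,0],[1,0,-6],0],[[0,0,0],[1,0,-6],0]])

```text
time_s: 19.8
tcp_pos: [0.5365, 0.0942, 0.1317]
orientation: [0.235, -0.546, 0.788, 0.162]
ft_force: [-1.6, -2.0, 5.8]
gripper_width: -0.0001
```

```bash
python3 look2.py w14
```

```text
t 19.8 tcp [0.5365, 0.0942, 0.1317] root rack mm 40.4 -0.6 41.6 yaw 69.5 nose up 1.97
F rack x,y,z -2.5 0.8 5.8 tq [-0.22, 0.16, 0.1] w -0.0001
```

View pics/w14.png

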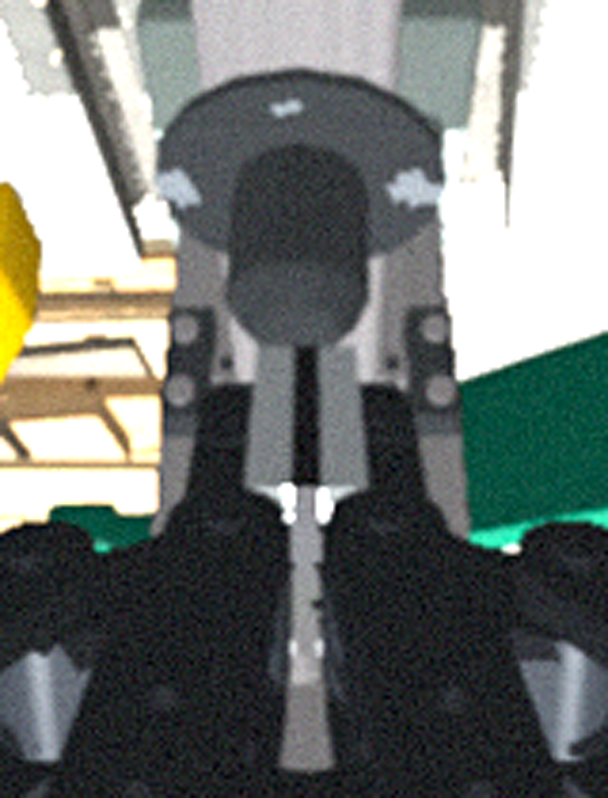

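```bash
python3 - <<'E'
from rel import *
z12=lambda u,v:((u+.5)/3.8+240-.5,(v+.5)/3.8+150-.5)
s=pickle.load(open("w14.pkl","rb")); C=cam("wrist",s)
def rk(W): d=W[:,:2]-seat; return np.c_[d@rx,d@ry,W[:,2]-.07].round(4)*1e3
for z in (.117,.121,.123,.128,.134): print("peg far edge",z,rk(atz(C,[z12(298,345)],z)))
for z in (.09,.095,.097,.1): print("disc near,left,right",z,rk(atz(C,[z12(298,72),z12(158,185),z12(443,185),z12(298,147)],z)).tolist())
c=rq(s["orientation"]).apply([[.011,0,.008],[-.011,0,.008]])+s["tcp_pos"]; print("tip corners",rk(c)); print(proj(C,c))
print("rollers", ((proj(C,T([*(seat-.0022*rx),1.213],[(-7,16.6,86),(-7,-16.6,86),(-9,19.5,73),(-9,19.5,99),(0,30,100),(0,-30,100)],0))-[240,150]+.5)*3.8).round(0).tolist())
E
```

```text
peg far edge 0.117 [[-71.4  -1.7  47. ]]
peg far edge 0.121 [[-78.2  -1.7  51. ]]
peg far edge 0.123 [[-81.6  -1.6  53. ]]
peg far edge 0.128 [[-90.   -1.6  58. ]]
peg far edge 0.134 [[-100.2   -1.4   64. ]]
disc near,left,right 0.09 [[-99.2, -1.7, 20.0], [-74.2, -23.7, 20.0], [-74.2, 20.7, 20.0], [-83.3, -1.8, 20.0]]
disc near,left,right 0.095 [[-104.4, -1.6, 25.0], [-80.4, -22.599999999999998, 25.0], [-80.4, 19.7, 25.0], [-89.1, -1.7, 25.0]]
disc near,left,right 0.097 [[-106.39999999999999, -1.6, 27.0], [-82.9, -22.2, 27.0], [-82.9, 19.3, 27.0], [-91.5, -1.7, 27.0]]
disc near,left,right 0.1 [[-109.5, -1.6, 30.0], [-86.7, -21.5, 30.0], [-86.7, 18.8, 30.0], [-95.0, -1.7, 30.0]]
tip corners [[-77.1  -0.5  49. ]
 [-58.6  -0.5  61. ]]
[[320.31269124 238.21601418]
 [320.32010159 274.65022021]]
rollers [[392.0, 371.0], [228.0, 370.0], [404.0, 311.0], [411.0, 424.0], [461.0, 450.0], [160.0, 449.0]]
```

>>> arm_command(commands=[[[0,0,0],[0,0,8],0],[[0,0,0],[-2,-4,22],0],[[0,0,0],[-8,-19,30],0],[[0,0,0],[-17,-41,33],20],[[0,0,0],[-28,-68,33],50],[[0,0,0],[-38,-92,33],85],[[0,0,0],[-40,-98,33],85],[[0,0,0],[-40,-98,33],85],[[0,0,0],[-40,-98,33],85],[[0,0,0],[-40,-98,33],85]])

```text
time_s: 21.1
tcp_pos: [0.4958, -0.003, 0.1639]
orientation: [0.234, -0.546, 0.788, 0.162]
ft_force: [0.1, 0.4, -0.3]
gripper_width: 0.085
```

```bash
python3 - <<'E'
from rel import *
n="w15"
s=get_state(); rep(s); im=camera("wrist"); np.save(n+".npy",im); pickle.dump(s,open(n+".pkl","wb"))
big=np.clip(im.astype(float)*1.6,0,255).astype(np.uint8)
crop(big,260,180,380,350,5,n+".png"); a=cv2.imread("pics/w15.png"); print(a.shape); cv2.imwrite("pics/w15.png",a[:600]);cv2.imwrite("pics/w15b.png",a[400:])
E
```

```text
t 21.1 tcp [0.4958, -0.003, 0.1639] root rack mm -64.8 3.7 73.6 yaw 69.59 nose up 2.02
F rack x,y,z 0.4 0.0 -0.3 tq [-0.36, 0.13, 0.01] w 0.085
(850, 600, 3)
```

View pics/w15.png

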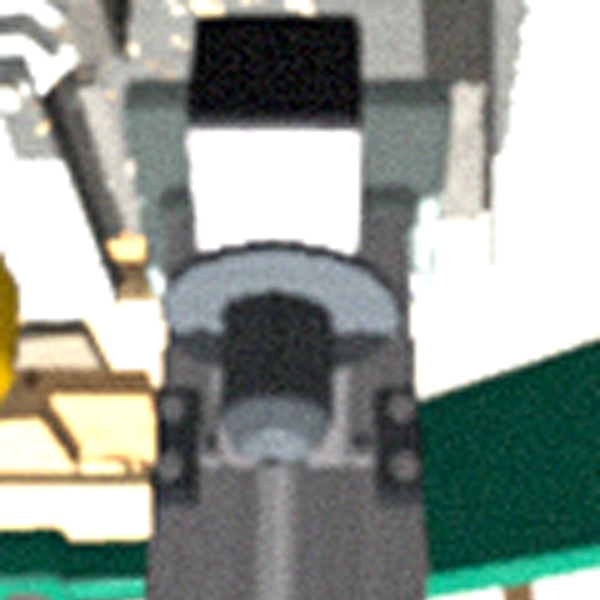

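View pics/w15b.png

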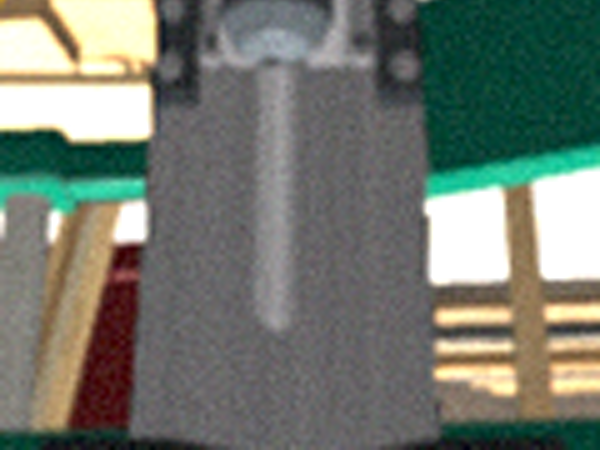

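```bash
cat > fith.py <<'E'
from rel import *
def fith(n,org,f_,P,uv,fixx=None,show=True,pit0=0):
    s=pickle.load(open(n+".pkl","rb")); C=cam("wrist",s)
    uv=(np.array(uv,float)+.5)/f_+np.array(org)-.5; P=np.array(P)/1e3
    def un(q): return (np.r_[seat+q[0]*rx+q[1]*ry,.07+q[2]],R.from_euler("ZY",[q[3],q[4]]))
    def res(q):
        p,Rm=un(q); r=(proj(C,Rm.apply(P)+p)-uv).ravel()
        return np.r_[r, (q[0]-fixx)/.001] if fixx is not None else r
    r=least_squares(res,[-.002,0,0,1.213,pit0],x_scale=[.001,.001,.001,.01,.01],loss="soft_l1")
    q=r.x; print(n,"root x,y,z mm",(q[:3]*1e3).round(2),"yaw",np.degrees(q[3]).round(2),"nose-up",np.degrees(q[4]).round(2)); print(r.fun[:2*len(P)].reshape(-1,2).round(2).tolist())
    return q
E
python3 - <<'E'
from fith import *
P=[(-128,-14,0),(-128,14,0),(-128,-14,24),(-128,14,24),(-97,0,27),(-85,0,27)]
uv=[(195,16),(357,16),(188,127),(361,127),(275,249),(275,293)]
fith("w15",(260,180),5,P,uv); fith("w15",(260,180),5,P,uv,-.0022)
P11=[(143,65),(411,65),(134,253),(422,251),(284,450),(284,518)]
fith("w11",(282,185),8,P,P11,-.0022)
s=pickle.load(open("w15.pkl","rb")); C=cam("wrist",s)
print(((proj(C,T([*(seat-.0022*rx),1.213],[(-9,19.5,73),(-9,19.5,99),(-9,29.5,99),(-9,-19.5,73),(-9,-29.5,99),(0,30,150),(0,-30,150),(-30,40,12),(-30,-40,12),(0,30,12),(0,-30,12)],0))-[260,180]+.5)*5).round(0).tolist())
E
```

```text
w15 root x,y,z mm [ 2.07 -2.26 -3.15] yaw 68.95 nose-up -1.89
[[-0.23, 0.12], [0.21, 0.31], [-0.22, -0.28], [0.15, -0.09], [0.01, 0.57], [0.08, -0.66]]
w15 root x,y,z mm [-1.94 -2.18 -1.62] yaw 68.95 nose-up -1.2
[[-0.56, -0.35], [0.54, -0.15], [-0.59, -0.08], [0.5, 0.11], [0.01, 0.89], [0.08, -0.37]]
w11 root x,y,z mm [-2.03  0.74 11.28] yaw 70.0 nose-up -2.03
[[-0.19, -0.02], [0.68, -0.24], [-0.52, -0.04], [0.18, -0.0], [-0.17, 0.63], [0.1, -0.35]]
[[374.0, 389.0], [378.0, 498.0], [424.0, 497.0], [201.0, 389.0], [150.0, 497.0], [436.0, 756.0], [136.0, 755.0], [455.0, 118.0], [122.0, 118.0], [407.0, 190.0], [172.0, 190.0]]
```

```bash
python3 - <<'E'
from tgt import *
yaw,t=.61,.65
rxp=np.array([np.cos(yaw),np.sin(yaw),0])
go(np.array([.624,-.236,.013])-.13*(np.sin(t)*rxp-[0,0,np.cos(t)]),yaw,t)
E
```

```text
tcp [ 0.4958 -0.0031  0.1639] F [0.  0.  0.7] w 0.0851 t 21.15
rotvec [ 0.0583 -0.0456 -0.6028] shift mm [  63.7 -278.   -47.4]
```

>>> arm_command(commands=[[[0,0,-0.05],[3,-20,3],80],[[0.01,-0.01,-0.13],[10,-55,0],80],[[0.02,-0.015,-0.22],[20,-95,-5],80],[[0.03,-0.02,-0.31],[30,-135,-12],80],[[0.04,-0.03,-0.4],[40,-175,-20],80],[[0.05,-0.04,-0.49],[50,-215,-30],80],[[0.055,-0.043,-0.56],[58,-250,-40],80],[[0.058,-0.046,-0.603],[64,-278,-47],80],[[0.058,-0.046,-0.603],[64,-278,-47],80],[[0.058,-0.046,-0.603],[64,-278,-47],80]])

```text
time_s: 22.4
tcp_pos: [0.5596, -0.2813, 0.117]
orientation: [0.305, -0.284, 0.904, 0.096]
ft_force: [-0.6, 0.3, -0.4]
gripper_width: 0.0801
```

```bash
python3 - <<'E'
from tgt import *
import pickle
n="w16"
s=get_state(); print(np.round(s["tcp_pos"],4),s["gripper_width"]); im=camera("wrist"); np.save(n+".npy",im); pickle.dump(s,open(n+".pkl","wb"))
crop(im,150,0,490,400,2,"w16.png")
E
```

```text
[ 0.5596 -0.2813  0.117 ] 0.08007858764886153
```

View pics/w16.png

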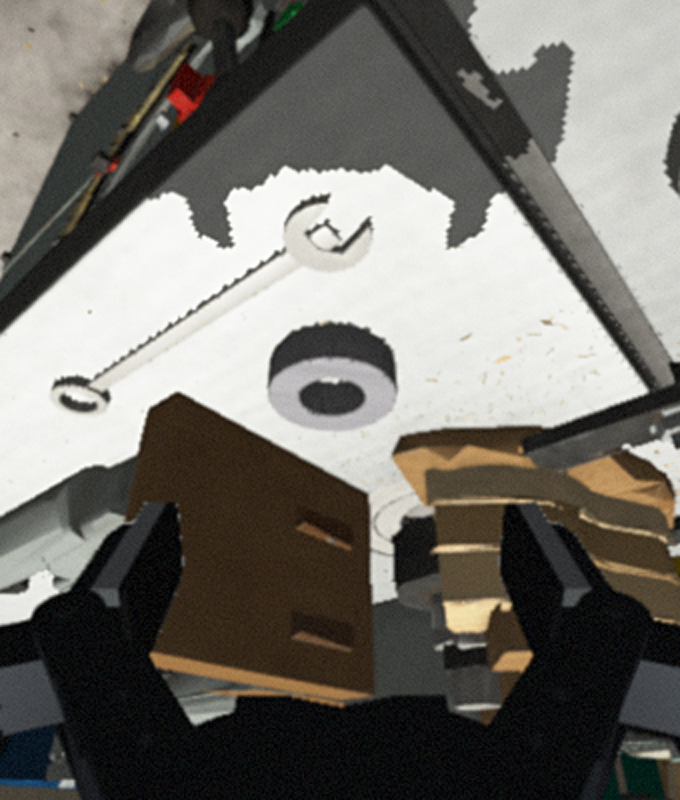

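```bash
python3 - <<'E'
from tgt import *
import pickle
s=pickle.load(open("w16.pkl","rb")); C=cam("wrist",s)
u=lambda a,b:((a+.5)/2+150-.5,(b+.5)/2-.5)
p=atz(C,[u(269,391),u(397,393),u(333,357),u(333,431)],.02); print(p.round(4), np.linalg.norm(p[0]-p[1]),np.linalg.norm(p[2]-p[3]), p[:2].mean(0),p[2:].mean(0))
q=atz(C,[u(299,396),u(366,397)],.02); print(np.linalg.norm(q[0]-q[1]))
b=atz(C,[u(333,322)],0.0); print("near bottom",b, np.linalg.norm(b[0,:2]-p[2:].mean(0)[:2]))
c=p.mean(0)
# block corner
print("block near corner top?",atz(C,[u(370,495),u(178,393),u(148,408)],0).round(3))
c[2]=.013; yaw,t=.61,.65; rxp=np.array([np.cos(yaw),np.sin(yaw),0]); go(c-.002*rxp,yaw,t)
E
```

```text
[[ 0.6416 -0.2642  0.02  ]
 [ 0.6099 -0.2159  0.02  ]
 [ 0.6047 -0.2545  0.02  ]
 [ 0.6538 -0.221   0.02  ]] 0.057857573171357625 0.05944316174182852 [ 0.62573544 -0.24005993  0.02      ] [ 0.62925971 -0.23773948  0.02      ]
0.030599328589532886
near bottom [[ 0.60535166 -0.25418947  0.        ]] 0.02902062545795594
block near corner top? [[ 0.736 -0.135  0.   ]
 [ 0.696 -0.289  0.   ]
 [ 0.718 -0.297  0.   ]]
tcp [ 0.5597 -0.2809  0.1171] F [ 0.9  0.7 -0.1] w 0.0804 t 22.45
rotvec [-0.0004 -0.      0.0006] shift mm [  66.2   40.9 -104.1]
```

>>> arm_command(commands=[[[0,0,0],[10,6,-16],80],[[0,0,0],[22,13.5,-35],80],[[0,0,0],[35,21.5,-55],80],[[0,0,0],[48,29.5,-75],80],[[0,0,0],[58,35.7,-91],80],[[0,0,0],[64,39.3,-100],80],[[0,0,0],[66.7,41,-104],80],[[0,0,0],[66.7,41,-104],80],[[0,0,0],[66.7,41,-104],70],[[0,0,0],[66.7,41,-104],66]])

```text
time_s: 23.7
tcp_pos: [0.6266, -0.2413, 0.0134]
orientation: [0.305, -0.284, 0.904, 0.095]
ft_force: [-0.4, 0.1, 0.4]
gripper_width: 0.0659
```

```bash
python3 - <<'E'
from tgt import *
import pickle
n="w17"
s=get_state(); print(np.round(s["tcp_pos"],4),s["gripper_width"],np.round(s["ft_force"],1)); im=camera("wrist"); np.save(n+".npy",im); pickle.dump(s,open(n+".pkl","wb"))
crop(im,150,0,490,400,2,"w17.png")
E
```

```text
[ 0.6266 -0.2413  0.0134] 0.06590711801857593 [-0.4  0.1  0.4]
```

View pics/w17.png

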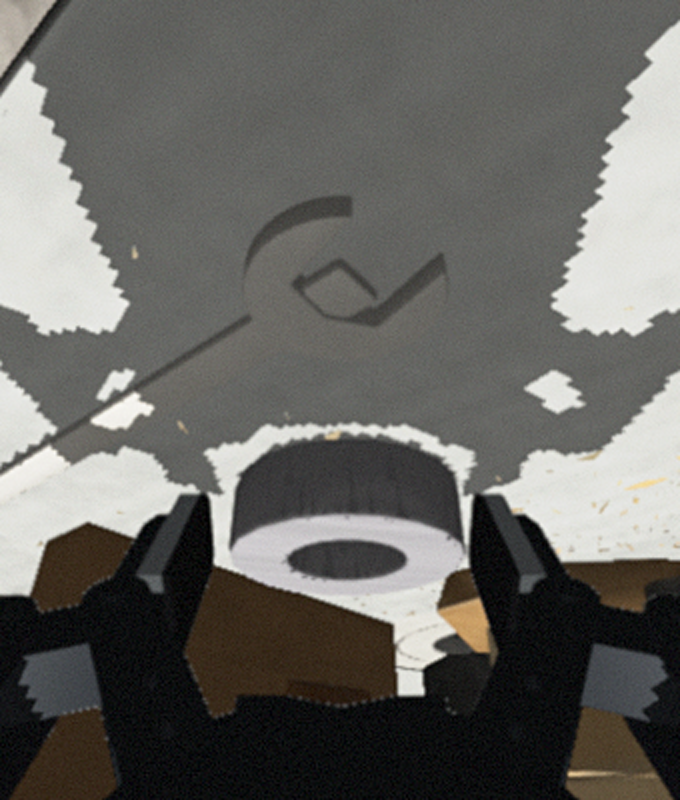

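```bash
python3 - <<'E'
from tgt import *
import pickle
s=pickle.load(open("w17.pkl","rb")); C=cam("wrist",s); rt=rq(s["orientation"])
for d in (-8,-4,0,4,8):
    W=rt.apply(np.array([[11,33,d],[-11,33,d],[11,-33,d],[-11,-33,d]])/1e3)+s["tcp_pos"]
    print(d,((proj(C,W)-[150,0]+.5)*2).round(0).tolist(), (W[0,2]*1e3).round(1))
E
```

```text
-8 [[483.0, 506.0], [476.0, 585.0], [204.0, 506.0], [211.0, 585.0]] 13.1
-4 [[479.0, 498.0], [473.0, 575.0], [208.0, 498.0], [214.0, 575.0]] 9.9
0 [[476.0, 491.0], [470.0, 566.0], [211.0, 491.0], [217.0, 566.0]] 6.7
4 [[473.0, 484.0], [467.0, 558.0], [215.0, 484.0], [220.0, 558.0]] 3.6
8 [[470.0, 477.0], [464.0, 549.0], [218.0, 477.0], [223.0, 550.0]] 0.4
```

>>> arm_command(commands=[[[0,0,0],[3,2,-2],68],[[0,0,0],[5.7,4,-4],68],[[0,0,0],[5.7,4,-6],68],[[0,0,0],[5.7,4,-6],68],[[0,0,0],[5.7,4,-6],60],[[0,0,0],[5.7,4,-6],52],[[0,0,0],[5.7,4,-6],50],[[0,0,0],[5.7,4,-6],50],[[0,0,0],[5.7,4,-6],50],[[0,0,0],[5.7,4,-6],50]])

```text
time_s: 25.0
tcp_pos: [0.633, -0.2371, 0.0086]
orientation: [0.306, -0.284, 0.904, 0.095]
ft_force: [-3.3, -0.1, 8.2]
gripper_width: 0.058
```

```bash
python3 - <<'E'
from tgt import *
import pickle
n="w18"
s=get_state(); print(np.round(s["tcp_pos"],4),s["gripper_width"],np.round(s["ft_force"],1)); im=camera("wrist"); np.save(n+".npy",im); pickle.dump(s,open(n+".pkl","wb"))
crop(im,220,200,420,360,4,"w18.png")
E
```

```text
[ 0.633  -0.2371  0.0086] 0.058045254681741563 [-3.3 -0.1  8.2]
```

View pics/w18.png

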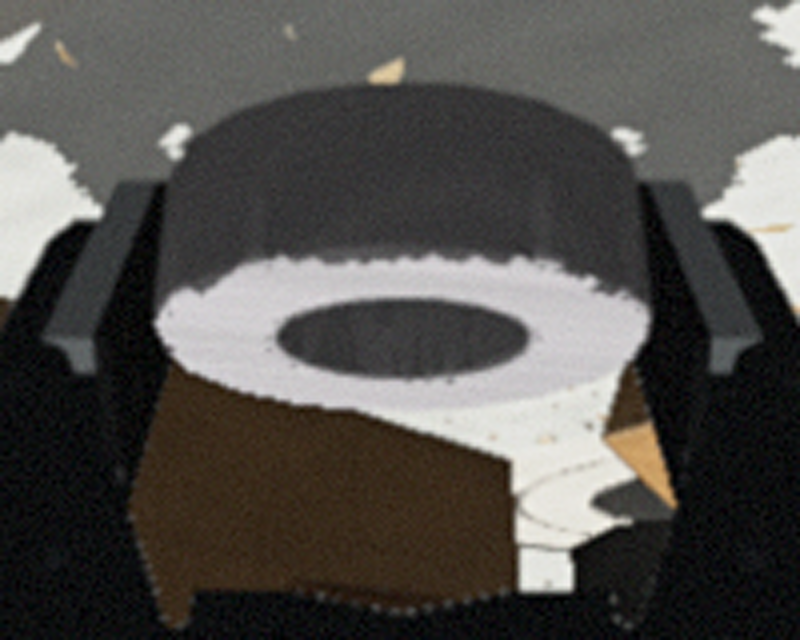

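```bash
python3 - <<'E'
from tgt import *
import pickle
s=pickle.load(open("w18.pkl","rb")); C=cam("wrist",s); rt=rq(s["orientation"])
u=lambda a,b:((a+.5)/4+220-.5,(b+.5)/4+200-.5)
p=atz(C,[u(403,258),u(403,410),u(403,298),u(403,380),u(155,325),u(650,325)],.02); 
print("near/far",p[:2].mean(0).round(4),np.linalg.norm(p[0]-p[1]),"bore",p[2:4].mean(0).round(4),np.linalg.norm(p[2]-p[3]),np.linalg.norm(p[4]-p[5]))
yaw,t=.61,.65; 
for c in (p[:2].mean(0),p[2:4].mean(0)):
    c=c.copy(); c[2]=.010; L=rt.inv().apply(c-s["tcp_pos"]); print("ring centre in tool mm",(L*1e3).round(2))
z=rt.inv().apply([0,0,1]); print("up in tool",z)
print(rt.as_matrix().round(3))
E
```

```text
near/far [ 0.6331 -0.2377  0.02  ] 0.05662330429865889 bore [ 0.632  -0.2385  0.02  ] 0.030624229667673683 0.05798300908099729
ring centre in tool mm [-0.65 -0.46 -1.23]
ring centre in tool mm [ 0.46 -0.46 -2.08]
up in tool [-0.60723821 -0.00172125 -0.79451796]
[[-0.651 -0.572  0.499]
 [-0.455  0.821  0.346]
 [-0.607 -0.002 -0.795]]
```

```bash
python3 - <<'E'
from rel import *
yh=np.radians(68.95); root=seat-.0019*rx-.0022*ry; peg=root-.075*np.array([np.cos(yh),np.sin(yh)]); d=peg-seat; print("peg",peg.round(4),d@rx,d@ry)
t=.65
for st,z in ((.12,.150),(0,.140)):
    c=np.r_[peg-st*rx,z]; Rm=Rt(1.213,t); tcp=c-Rm.apply(np.array([0,-.4,-1.7])/1e3); print(tcp.round(4)); go(tcp,1.213,t)
E
```

```text
peg [0.5358 0.0895] -0.07689654727958621 -0.001480349987294746
[ 0.4937 -0.0218  0.1486]
tcp [ 0.633  -0.2371  0.0086] F [-3.4 -0.1  8.2] w 0.0573 t 25.05
rotvec [-0.0011  0.003   0.6046] shift mm [-139.3  215.3  140. ]
[0.5357 0.0906 0.1386]
tcp [ 0.633  -0.2371  0.0086] F [-3.4 -0.1  8.2] w 0.0573 t 25.05
rotvec [-0.0011  0.003   0.6046] shift mm [-97.3 327.7 130. ]
```

>>> arm_command(commands=[[[0,0,0],[0,0,12],50],[[0,0,0],[-3,2,40],50],[[0,0,0.04],[-12,12,75],50],[[0,0,0.12],[-28,36,105],50],[[0,0,0.21],[-48,68,125],50],[[0,0,0.31],[-70,103,136],50],[[0,0,0.41],[-93,140,140],50],[[0,0,0.51],[-116,178,140],50],[[0,0,0.57],[-132,204,140],50],[[0,0,0.605],[-139,215,140],50]])

```text
time_s: 26.3
tcp_pos: [0.4922, -0.0205, 0.1467]
orientation: [0.262, -0.541, 0.778, 0.182]
ft_force: [-0.2, -0.5, -2.7]
gripper_width: 0.0572
```

>>> arm_command(commands=[[[0,0,0],[0,0,0],50],[[0,0,0],[0,0,0],50],[[0,0,0],[0,0,0],50],[[0,0,0],[0,0,0],50],[[0,0,0],[0,0,0],50],[[0,0,0],[0,0,0],50],[[0,0,0],[0,0,0],50],[[0,0,0],[0,0,0],50],[[0,0,0],[0,0,0],50],[[0,0,0],[0,0,0],50]])

```text
time_s: 27.55
tcp_pos: [0.4932, -0.0217, 0.1469]
orientation: [0.262, -0.54, 0.778, 0.182]
ft_force: [-0.1, 0.4, -2.2]
gripper_width: 0.0574
```

```bash
python3 - <<'E'
from rel import *
n="w19"
s=get_state(); im=camera("wrist"); np.save(n+".npy",im); pickle.dump(s,open(n+".pkl","wb"))
go([.4937,-.0218,.1486],1.213,.65)
crop(np.clip(im*1.5,0,255).astype(np.uint8),220,180,420,350,4,n+".png")
E
```

```text
tcp [ 0.4932 -0.0217  0.1468] F [-0.1  0.3 -2.5] w 0.0577 t 27.6
rotvec [ 0.0001  0.0003 -0.0007] shift mm [ 0.5 -0.1  1.8]
```

View pics/w19.png

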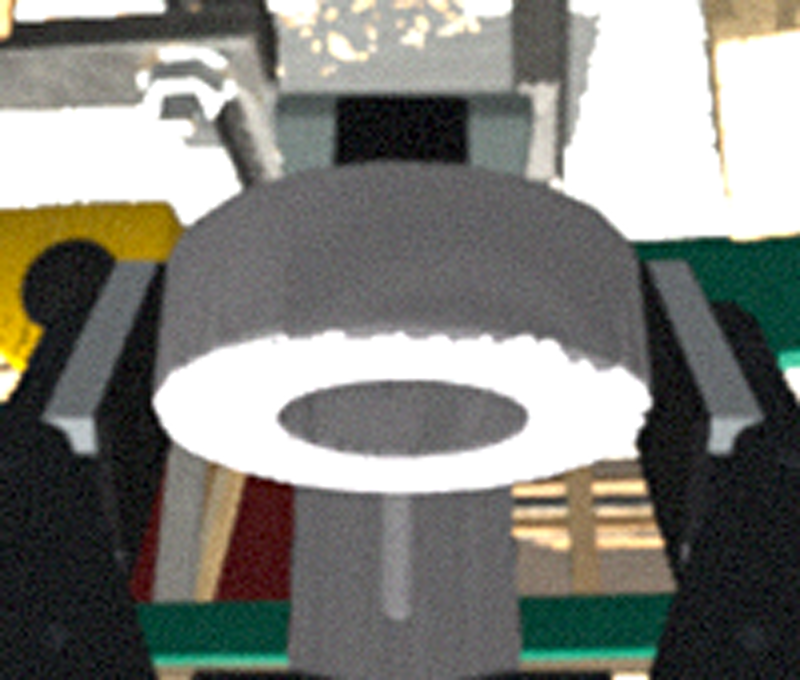

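>>> arm_command(commands=[[[0,0,0],[3,8,0],50],[[0,0,0],[8,22,0],50],[[0,0,0],[15,40,0],50],[[0,0,0],[22,58,-1],50],[[0,0,0],[29,76,-2],50],[[0,0,0],[35,92,-4],50],[[0,0,0],[39.5,104,-5],50],[[0,0,0],[42.5,112.3,-6],50],[[0,0,0],[42.5,112.3,-6],50],[[0,0,0],[42.5,112.3,-6],50]])

```text
time_s: 28.85
tcp_pos: [0.5356, 0.0903, 0.1408]
orientation: [0.262, -0.54, 0.779, 0.182]
ft_force: [-0.2, 0.4, -2.2]
gripper_width: 0.0572
```

```bash
python3 - <<'E'
from rel import *
n="w20"
s=get_state(); im=camera("wrist"); np.save(n+".npy",im); pickle.dump(s,open(n+".pkl","wb"))
go([.5357,.0906,.1386],1.213,.65)
crop(np.clip(im*1.8,0,255).astype(np.uint8),220,180,420,350,4,n+".png")
C=cam("wrist",s); L=np.array([[0,-.4,-1.7]])/1e3; c=rq(s["orientation"]).apply(L)[0]+s["tcp_pos"]; print("ring centre",c)
peg=np.array([.5358,.0895])
pr=lambda P:((proj(C,P)-[220,180]+.5)*4).round(0).tolist()
print("bore top centre",pr(c+[0,0,.01]),"bore bot",pr(c-[0,0,.01]),"peg top at .1215",pr(np.r_[peg,.1215]),"peg near,far",pr(np.r_[peg-.01*rx,.1215]),pr(np.r_[peg+.01*rx,.1215]))
E
```

```text
tcp [0.5357 0.0902 0.1408] F [ 0.2  1.2 -1.5] w 0.0574 t 28.9
rotvec [ 0.0003  0.0001 -0.0001] shift mm [ 0.   0.4 -2.2]
ring centre [0.53564797 0.08917883 0.1421626 ]
bore top centre [[400.0, 425.0]] bore bot [[400.0, 275.0]] peg top at .1215 [[400.0, 204.0]] peg near,far [[400.0, 167.0]] [[400.0, 237.0]]
```

View pics/w20.png

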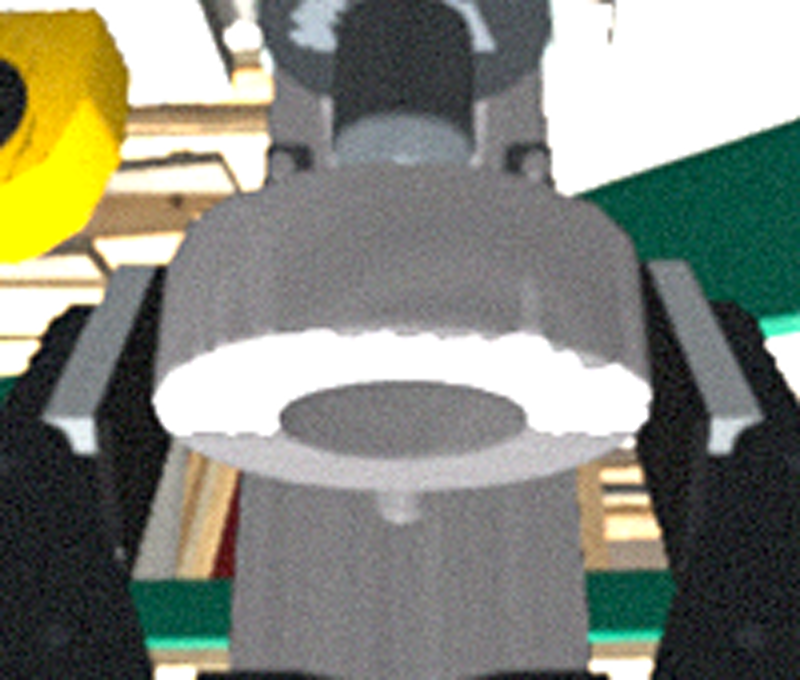

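```bash
python3 - <<'E'
from rel import *
z4=lambda o:(lambda u,v:((u+.5)/4+o[0]-.5,(v+.5)/4+o[1]-.5))
z12=lambda u,v:((u+.5)/3.8+240-.5,(v+.5)/3.8+150-.5)
z15=lambda u,v:((u+.5)/5+260-.5,(v+.5)/5+180-.5)
views={"w15":(z15,[(-128,-14,0),(-128,14,0),(-128,-14,24),(-128,14,24),(-97,0,27),(-85,0,27),(-85,0,50)],[(195,16),(357,16),(188,127),(361,127),(275,249),(275,293),(275,394)]),
"w14":(z12,[(-97,0,27),(-85,0,27),(-85,0,50)],[(300,72),(300,147),(300,262)]),
"w20":(z4((220,180)),[(-85,0,50)],[(405,119)])}
obs=[]
for n,(z,P,uv) in views.items():
    s=pickle.load(open(n+".pkl","rb")); obs.append((n,cam("wrist",s),np.array(P)/1e3,np.array([z(*u) for u in uv])))
def corr(C,c): K,k1,e,A=C; return (K,k1,e+A@c[:3],A@R.from_rotvec(c[3:]).as_matrix())
def res(q,full=False):
    p=np.r_[seat+q[0]*rx+q[1]*ry,.07+q[2]]; Rm=R.from_euler("ZY",[q[3],q[4]]); c=q[5:11]
    r=[(proj(corr(C,c),Rm.apply(P)+p)-uv) for _,C,P,uv in obs]
    if full: return r
    return np.r_[np.concatenate(r).ravel(),c[:3]/.0015,c[3:]/.006,(q[0]+.001)/.002,q[2]/.001]
r=least_squares(res,np.r_[-.002,0,0,1.213,0,np.zeros(6)],x_scale=np.r_[.001,.001,.001,.01,.01,[.001]*3,[.005]*3],loss="soft_l1")
q=r.x; print("root",(q[:3]*1e3).round(2),"yaw,noseup",np.degrees(q[3:5]).round(2),"cam",(q[5:8]*1e3).round(2),np.degrees(q[8:]).round(2))
for o,e in zip(obs,res(q,True)): print(o[0],e.round(1).tolist())
p=np.r_[seat+q[0]*rx+q[1]*ry,.07+q[2]]; Rm=R.from_euler("ZY",[q[3],q[4]])
W=Rm.apply(np.array([[-75,0,53],[-75,0,27]])/1e3)+p; print("peg top, seat",W.round(4))
# ring centre with corrected camera in w20: bore top ellipse centre
s=pickle.load(open("w20.pkl","rb")); C=corr(cam("wrist",s),q[5:11]); 
s18=pickle.load(open("w18.pkl","rb")); C18=corr(cam("wrist",s18),q[5:11]); u=z4((220,200))
b=atz(C18,[u(403,298),u(403,380),u(403,258),u(403,410)],.02); print("bore c",b[:2].mean(0),b[2:].mean(0))
for m in (b[:2].mean(0),b[2:].mean(0)):
    m=m-[0,0,.01]; L=rq(s18["orientation"]).inv().apply(m-s18["tcp_pos"]); c=rq(s["orientation"]).apply(L)+s["tcp_pos"]; e=c[:2]-W[1][:2]; print("ring L",(L*1e3).round(2),"ring world now",c.round(4),"minus seat rx,ry mm",e@rx*1e3,e@ry*1e3)
E
```

```text
root [-0.47 -1.94 -0.27] yaw,noseup [69.09 -3.78] cam [-0.    0.29 -0.68] [0.52 0.01 0.05]
w15 [[-0.3, -0.5], [0.2, -0.4], [-0.3, -1.7], [0.2, -1.6], [0.1, 0.4], [0.2, -0.3], [-0.1, 1.9]]
w14 [[0.3, 2.9], [0.3, -0.8], [0.1, 1.1]]
w20 [[-1.0, -0.1]]
peg top, seat [[0.535  0.0877 0.1177]
 [0.5356 0.0893 0.0917]]
bore c [ 0.62916064 -0.23981228  0.02      ] [ 0.63017677 -0.23910478  0.02      ]
ring L [ 2.91  0.02 -3.95] ring world now [0.534  0.0859 0.1422] minus seat rx,ry mm -3.7804702707467825 0.3314533334586278
ring L [ 1.92  0.02 -3.19] ring world now [0.5344 0.087  0.1422] minus seat rx,ry mm -2.542292757225062 0.33154023730193827
```

>>> arm_command(commands=[[[0,0,0],[0.5,1.4,-1],50],[[0,0,0],[0.5,1.4,-4],50],[[0,0,0],[0.5,1.4,-7],50],[[0,0,0],[0.5,1.4,-10],50],[[0,0,0],[0.5,1.4,-13],50],[[0,0,0],[0.5,1.4,-16],50],[[0,0,0],[0.5,1.4,-18],50],[[0,0,0],[0.5,1.4,-20],50],[[0,0,0],[0.5,1.4,-20],50],[[0,0,0],[0.5,1.4,-20],50]])

```text
time_s: 30.15
tcp_pos: [0.5362, 0.092, 0.1209]
orientation: [0.262, -0.541, 0.778, 0.182]
ft_force: [-0.6, -0.3, -2.2]
gripper_width: 0.0569
```

```bash
python3 - <<'E'
from rel import *
n="w21"
s=get_state(); im=camera("wrist"); np.save(n+".npy",im); pickle.dump(s,open(n+".pkl","wb"))
go([.5357,.0906,.1386],1.213,.65)
crop(np.clip(im*1.8,0,255).astype(np.uint8),220,180,420,350,4,n+".png")
E
```

```text
tcp [0.5363 0.092  0.121 ] F [-0.6  0.1 -1.7] w 0.0573 t 30.2
rotvec [ 0.0002  0.0006 -0.0007] shift mm [-0.6 -1.4 17.6]
```

View pics/w21.png

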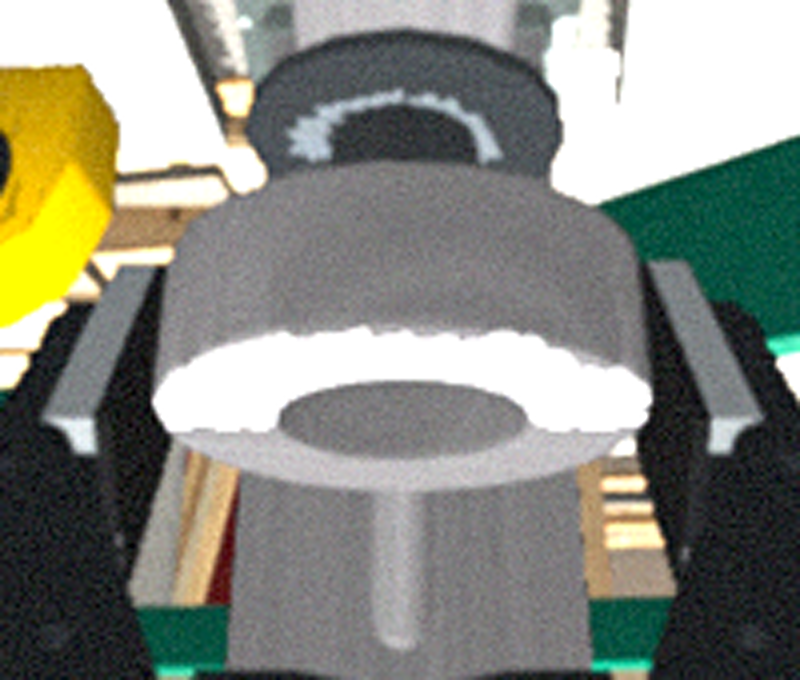

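```bash
python3 - <<'E'
from rel import *
s=pickle.load(open("w21.pkl","rb")); C=cam("wrist",s)
u=lambda a,b:((a+.5)/4+220-.5,(b+.5)/4+180-.5)
def rk(W): d=W[:,:2]-seat; return (np.c_[d@rx,d@ry,W[:,2]-.07]*1e3).round(1)
for dz in (-2,0,2): print("ring bottom near",rk(atz(C,[u(403,160)],.1124+dz/1e3)),"top near/far",rk(atz(C,[u(403,332),u(403,492)],.1324+dz/1e3)).tolist(), "bore",rk(atz(C,[u(403,380),u(403,459)],.1324+dz/1e3)).tolist())
for z in (.0905,.0935,.0955,.097): print("disc near",z,rk(atz(C,[u(405,36),u(248,120),u(561,120)],z)).tolist())
print("base of peg near",rk(atz(C,[u(405,103)],.0955)))
E
```

```text
ring bottom near [[-101.6   -1.    40.4]] top near/far [[-99.9, -1.0, 60.4], [-38.8, -1.0, 60.4]] bore [[-85.6, -1.0, 60.4], [-55.2, -1.0, 60.4]]
ring bottom near [[-105.    -1.1   42.4]] top near/far [[-104.8, -1.0, 62.4], [-46.2, -1.0, 62.4]] bore [[-91.1, -1.0, 62.4], [-61.8, -1.0, 62.4]]
ring bottom near [[-108.5   -1.1   44.4]] top near/far [[-109.6, -1.1, 64.4], [-53.5, -1.0, 64.4]] bore [[-96.5, -1.0, 64.4], [-68.5, -1.0, 64.4]]
disc near 0.0905 [[-98.3, -0.8, 20.5], [-78.6, -22.5, 20.5], [-78.7, 20.9, 20.5]]
disc near 0.0935 [[-102.4, -0.8, 23.5], [-83.4, -21.8, 23.5], [-83.4, 20.1, 23.5]]
disc near 0.0955 [[-105.1, -0.8, 25.5], [-86.5, -21.3, 25.5], [-86.6, 19.7, 25.5]]
disc near 0.097 [[-107.2, -0.8, 27.0], [-88.9, -21.0, 27.0], [-88.9, 19.3, 27.0]]
base of peg near [[-90.6  -0.8  25.5]]
```

```bash
python3 - <<'E'
from rel import *
# rib end height from w1 (holder on the table at known pose)
s=pickle.load(open("w1.pkl","rb")); C=cam("wrist",s)
for zz in np.arange(70,106,4):
    for x in (-9,-12):
        W=T([.4661,.0496,1.213],[(x,0,zz)],0); print(zz,x,((proj(C,W)-[240,0])*4).round(0).tolist(),end=" ")
    print()
E
```

```text
70 -9 [[213.0, 600.0]] 70 -12 [[211.0, 592.0]] 
74 -9 [[213.0, 609.0]] 74 -12 [[212.0, 602.0]] 
78 -9 [[214.0, 619.0]] 78 -12 [[212.0, 612.0]] 
82 -9 [[214.0, 630.0]] 82 -12 [[212.0, 622.0]] 
86 -9 [[215.0, 640.0]] 86 -12 [[213.0, 632.0]] 
90 -9 [[215.0, 650.0]] 90 -12 [[213.0, 643.0]] 
94 -9 [[215.0, 661.0]] 94 -12 [[213.0, 654.0]] 
98 -9 [[216.0, 672.0]] 98 -12 [[214.0, 664.0]] 
102 -9 [[216.0, 683.0]] 102 -12 [[214.0, 675.0]]
```

```bash
python3 - <<'E'
from rel import *
for n,b in (("w2",1.5),("w15",2.5),("w21",2.5)):
    im=np.load(n+".npy"); 
    if n=="w2": crop(np.clip(im*b,0,255).astype(np.uint8),290,190,360,360,4,"rb_w2.png")
    else: crop(np.clip(im*b,0,255).astype(np.uint8),270,240,370,360,5,"rb_%s.png"%n)
a=cv2.imread("pics/rb_w15.png");b=cv2.imread("pics/rb_w21.png"); cv2.imwrite("pics/rb.png",np.hstack([a,b])[:, :1000]); 
c=np.hstack([a,b]); cv2.imwrite("pics/rb.png",cv2.resize(c,(800,int(c.shape[0]*.8))))
E
```

```text
(no output)
```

View pics/rb.png

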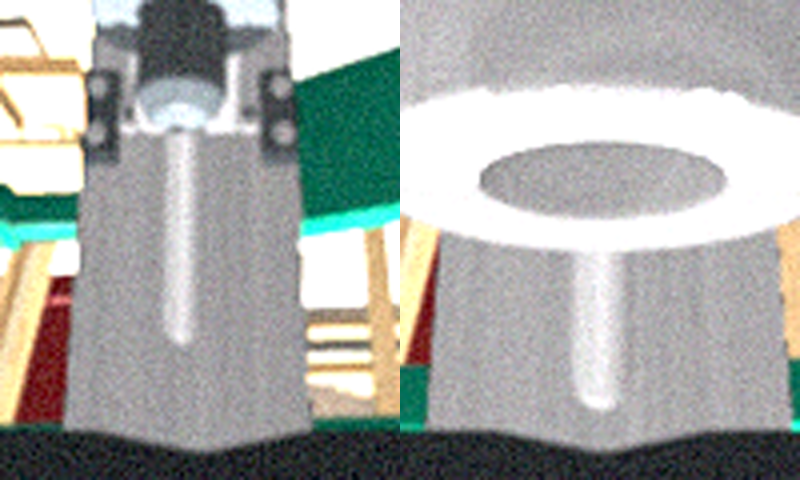

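View pics/rb_w2.png

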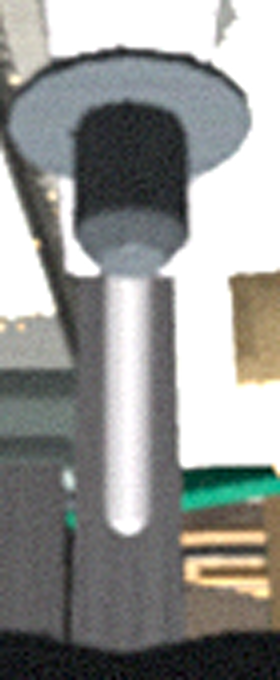

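```bash
python3 - <<'E'
from rel import *
s2=pickle.load(open("w2.pkl","rb")); C2=cam("wrist",s2)
p2=[.4661,.0496,1.213]
v=lambda P,C,W=None:proj(C,T(p2,[P],0))[0,1]
row2=lambda y:(y+.5)/4+190-.5
print("obs disc near",row2(60),"model",v((-97,0,27),C2),"peg base",row2(103),v((-85,0,27),C2))
from scipy.optimize import brentq
zc=brentq(lambda z:v((-85,0,z),C2)-row2(213),30,60); zr=brentq(lambda z:v((-10,0,z),C2)-row2(533),40,120); print("cyl edge z",zc,"rib end z",zr)
# joint fit w2 offset rows small; now fit holder in w15 & w21 w/ root x=-1 prior
z15=lambda u,v:((u+.5)/5+260-.5,(v+.5)/5+180-.5); zr15=lambda u,v:((u/.8+.5)/5+270-.5,(v/.8+.5)/5+240-.5); zr21=lambda u,v:(((u-400)/.8+.5)/5+270-.5,(v/.8+.5)/5+240-.5)
z21=lambda a,b:((a+.5)/4+220-.5,(b+.5)/4+180-.5)
views={"w15":([(-128,-14,0),(-128,14,0),(-128,-14,24),(-128,14,24),(-97,0,27),(-85,0,27),(-85,0,zc),(-10,0,zr)],[z15(195,16),z15(357,16),z15(188,127),z15(361,127),z15(275,249),z15(275,293),z15(275,394),zr15(179,340)]),
"w21":([(-97,0,27),(-85,0,27),(-10,0,zr)],[z21(405,37),z21(405,103),zr21(597,408)]),
"w2":([(-128,-14,0),(-128,14,0),(-128,-14,24),(-128,14,24),(-97,0,27),(-85,0,27),(-85,0,zc),(-10,0,zr)],None)}
w2obs=np.array([((282+.5)/2+160-.5,(282+.5)/2-.5),((372+.5)/2+160-.5,(282+.5)/2-.5),((279+.5)/2+160-.5,(340+.5)/2-.5),((371+.5)/2+160-.5,(340+.5)/2-.5)]+[((x+.5)/4+290-.5,(y+.5)/4+190-.5) for x,y in ((128,60),(129,103),(130,213),(126,533))])
obs=[]
for n,(P,uv) in views.items():
    s=pickle.load(open(n+".pkl","rb")); obs.append((n,cam("wrist",s),np.array(P)/1e3,w2obs if n=="w2" else np.array(uv)))
def corr(C,c): K,k1,e,A=C; return (K,k1,e+A@c[:3],A@R.from_rotvec(c[3:]).as_matrix())
def res(q,full=False):
    p=np.r_[seat+q[0]*rx+q[1]*ry,.07+q[2]]; Rm=R.from_euler("ZY",[q[3],q[4]]); c=q[5:11]; zc_,zr_=q[11:13]
    p2=np.r_[q[13],q[14],0]; R2=R.from_euler("Z",q[15])
    r=[]
    for n,C,P,uv in obs:
        P=P.copy()
        for i in range(len(P)):
            if abs(P[i,2]-zc/1e3)<1e-6: P[i,2]=zc_
            if abs(P[i,2]-zr/1e3)<1e-6: P[i,2]=zr_
        W=(R2.apply(P)+p2) if n=="w2" else Rm.apply(P)+p
        r.append(proj(corr(C,c),W)-uv)
    if full: return r
    return np.r_[np.concatenate(r).ravel(),c[:3]/.0015,c[3:]/.006,(q[0]+.001)/.002]
q0=np.r_[-.002,0,0,1.213,0,np.zeros(6),zc/1e3,zr/1e3,.4661,.0496,1.213]
r=least_squares(res,q0,x_scale=np.r_[.001,.001,.001,.01,.01,[.001]*3,[.005]*3,.001,.001,.001,.001,.01],loss="soft_l1")
q=r.x; print("root",(q[:3]*1e3).round(2),"yaw,noseup",np.degrees(q[3:5]).round(2),"cam",(q[5:8]*1e3).round(2),np.degrees(q[8:11]).round(2),q[11:].round(4))
cov=np.linalg.inv(r.jac.T@r.jac); print("sd root mm",np.sqrt(np.diag(cov))[:3]*1e3,"pitch deg",np.degrees(np.sqrt(cov[4,4])))
for o,e in zip(obs,res(q,True)): print(o[0],e.round(1).tolist())
E
```

```text
obs disc near 204.625 model 204.85474559448323 peg base 215.375 215.0167426466649
cyl edge z 48.42023373982022 rib end z 79.06960107905071
root [-0.67 -1.33 -1.11] yaw,noseup [69.   -2.14] cam [-0.    0.22 -0.28] [ 0.12  0.15 -0.07] [0.0482 0.0791 0.4654 0.0497 1.2068]
sd root mm [1.81425744 1.82488011 1.21438418] pitch deg 1.0431867573116345
w15 [[-0.3, -0.4], [0.5, -0.2], [-0.3, -0.7], [0.5, -0.5], [0.1, 0.6], [0.1, -0.5], [-0.1, 0.3], [0.1, 0.5]]
w21 [[-0.1, 2.4], [-0.4, -0.1], [0.2, -0.5]]
w2 [[-0.4, 0.1], [-0.6, 0.4], [-0.6, -0.4], [2.0, -0.1], [0.6, 0.3], [0.1, -0.2], [-0.0, -0.2], [-0.2, 0.2]]
```

>>> arm_command(commands=[[[0,0,0],[0,0,-3],50],[[0,0,0],[0,0,-6],50],[[0,0,0],[0,0,-9],50],[[0,0,0],[0,0,-12],50],[[0,0,0],[0,0,-14],50],[[0,0,0],[0,0,-16],50],[[0,0,0],[0,0,-17.5],50],[[0,0,0],[0,0,-19],50],[[0,0,0],[0,0,-19],50],[[0,0,0],[0,0,-19],50]])

```text
time_s: 31.45
tcp_pos: [0.5368, 0.0919, 0.1029]
orientation: [0.263, -0.54, 0.778, 0.182]
ft_force: [-3.9, -2.2, 6.1]
gripper_width: 0.0576
```

```bash
python3 - <<'E'
from rel import *
n="w22"
s=get_state(); im=camera("wrist"); np.save(n+".npy",im); pickle.dump(s,open(n+".pkl","wb"))
go([.5362,.092,.101],1.213,.65)
crop(np.clip(im*1.8,0,255).astype(np.uint8),220,180,420,350,4,n+".png")
E
```

```text
tcp [0.5367 0.0919 0.1028] F [-3.2 -2.9  5.3] w 0.0573 t 31.5
rotvec [-0.0007  0.0019 -0.0004] shift mm [-0.5  0.1 -1.8]
```

View pics/w22.png

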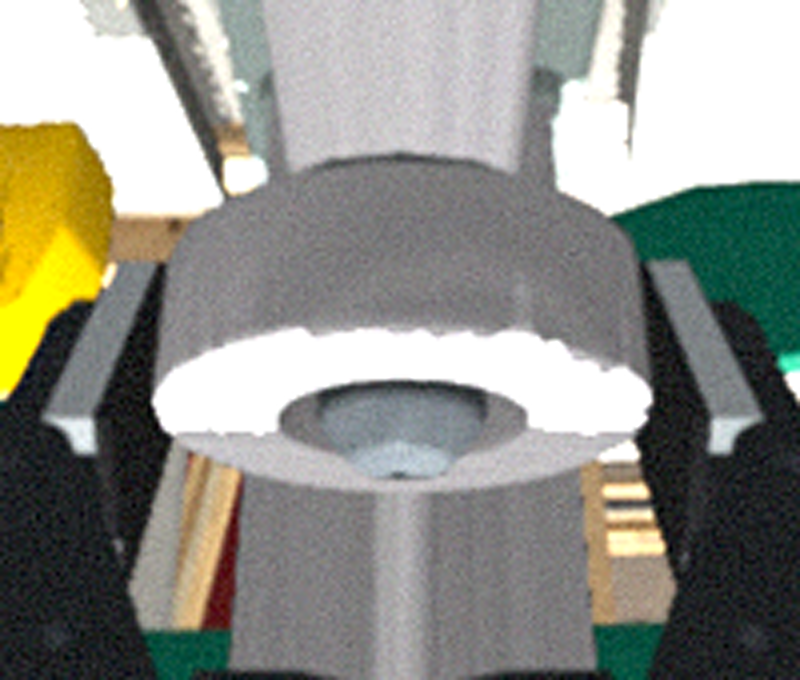

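>>> arm_command(commands=[[[0,0,0],[0,0,1],56],[[0,0,0],[0,0,1],66],[[0,0,0],[0,0,1],76],[[0,0,0],[0,0,1],78],[[0,0,0],[0,0,1],78],[[0,0,0],[-2,-6,9],78],[[0,0,0],[-6,-17,25],80],[[0,0,0],[-12,-34,49],80],[[0,0,0],[-18,-50,71],80],[[0,0,0],[-21,-57,80],80]])

```text
time_s: 32.75
tcp_pos: [0.5159, 0.0337, 0.1835]
orientation: [0.263, -0.54, 0.779, 0.181]
ft_force: [-0.8, -0.3, 0.0]
gripper_width: 0.0797
```

>>> arm_command(commands=[[[0,0,0],[-5,-14,0],80],[[0,0,0],[-10,-28,0],80],[[0,0,0],[-14,-37,0],80],[[0,0,0],[-14,-37,0],80],[[0,0,0],[-14,-37,0],80],[[0,0,0],[-14,-37,0],80],[[0,0,0],[-14,-37,0],80],[[0,0,0],[-14,-37,0],80],[[0,0,0],[-14,-37,0],80],[[0,0,0],[-14,-37,0],80]])

```text
time_s: 34.0
tcp_pos: [0.5012, -0.002, 0.1818]
orientation: [0.262, -0.54, 0.778, 0.182]
ft_force: [0.6, 0.4, -0.7]
gripper_width: 0.0801
```

```bash
python3 - <<'E'
from rel import *
n="w23"
s=get_state(); im=camera("wrist"); np.save(n+".npy",im); pickle.dump(s,open(n+".pkl","wb"))
rep(s)
crop(np.clip(im*1.6,0,255).astype(np.uint8),240,130,400,360,3.5,n+".png")
im=camera("scene"); crop(np.clip(im*1.5,0,255).astype(np.uint8),230,60,450,310,2.6,"s23.png")
E
```

```text
t 34.0 tcp [0.5012, -0.002, 0.1818] root rack mm -60.8 -1.0 99.9 yaw 69.62 nose up -2.16
F rack x,y,z 0.6 -0.4 -0.7 tq [-0.49, 0.14, -0.09] w 0.0801
```

View pics/w23.png

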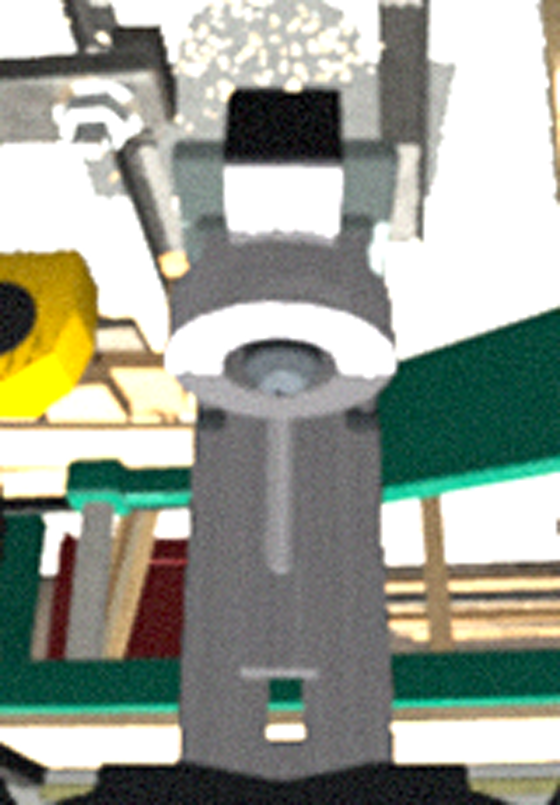

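View pics/s23.png

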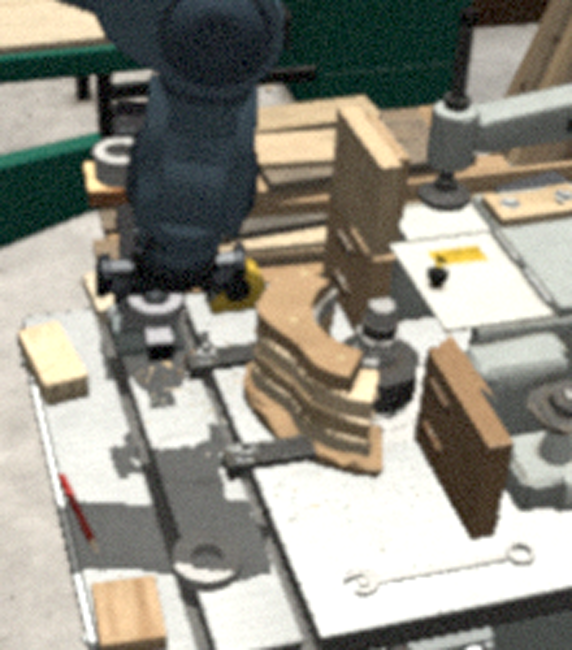

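```bash
python3 - <<'E'
from rel import *
s=pickle.load(open("w23.pkl","rb")); C=cam("wrist",s)
im=np.load("w23.npy"); crop(np.clip(im*2.2,0,255).astype(np.uint8),290,300,350,350,12,"w23p.png")
pr=lambda W:((proj(C,W)-[290,300]+.5)*12).round(0).tolist()
k=[*(seat-.001*rx),1.213]
print("slot3 upper",pr(T(k,[(0,4.75,191),(0,-4.75,191),(4,0,158)],0)))
for pit in (0,-2,-4):
  for z in (0,3):
    root=np.r_[seat-.001*rx-.0013*ry,.07+z/1e3]; W=R.from_euler("ZY",[1.206,np.radians(pit)]).apply(np.array([(-8,-11,106),(-8,11,106),(0,-11,106),(0,11,106)])/1e3)+root; print(pit,z,pr(W))
E
```

```text
slot3 upper [[441.0, 500.0], [324.0, 500.0], [381.0, 101.0]]
0 0 [[232.0, 286.0], [502.0, 287.0], [235.0, 307.0], [498.0, 308.0]]
0 3 [[232.0, 325.0], [502.0, 326.0], [234.0, 345.0], [499.0, 346.0]]
-2 0 [[231.0, 272.0], [503.0, 273.0], [234.0, 297.0], [500.0, 298.0]]
-2 3 [[231.0, 311.0], [504.0, 312.0], [233.0, 335.0], [500.0, 336.0]]
-4 0 [[230.0, 256.0], [505.0, 256.0], [233.0, 285.0], [501.0, 285.0]]
-4 3 [[230.0, 295.0], [506.0, 296.0], [232.0, 323.0], [502.0, 324.0]]
```

View pics/w23p.png

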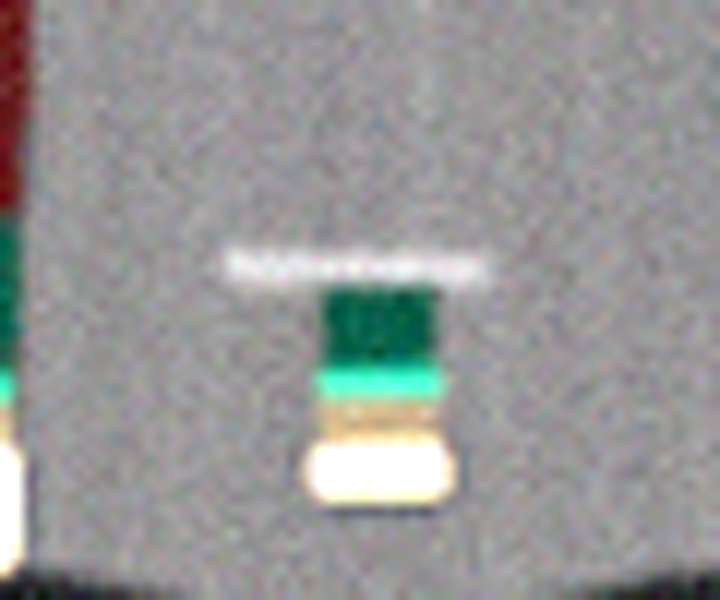

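```bash
python3 - <<'E'
from rel import *
s=pickle.load(open("w23.pkl","rb")); C=cam("wrist",s); im=np.load("w23.npy")
a=cv2.resize(cv2.cvtColor(np.clip(im*1.6,0,255).astype(np.uint8)[150:260,270:370],cv2.COLOR_RGB2BGR),None,fx=6,fy=6,interpolation=cv2.INTER_CUBIC)
root=np.r_[seat-.0007*rx-.0018*ry,.07-.0013]; Rm=R.from_euler("ZY",[1.204,np.radians(-1.8)])
th=np.linspace(0,6.29,60)
L=[[(-75+r*np.cos(t),r*np.sin(t),z) for t in th] for r,z in ((30,47),(15,47),(30,27))]+HW[:3]+[[(-75+5*np.cos(t),5*np.sin(t),53) for t in th]]
for l in L:
    W=Rm.apply(np.array(l)/1e3)+root; q=(proj(C,W)-[270,150]+.5)*6-.5; cv2.polylines(a,[np.round(q).astype(int)],False,(0,0,255),1)
cv2.imwrite("pics/w23o.png",a[:600])
E
```

```text
(no output)
```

View pics/w23o.png

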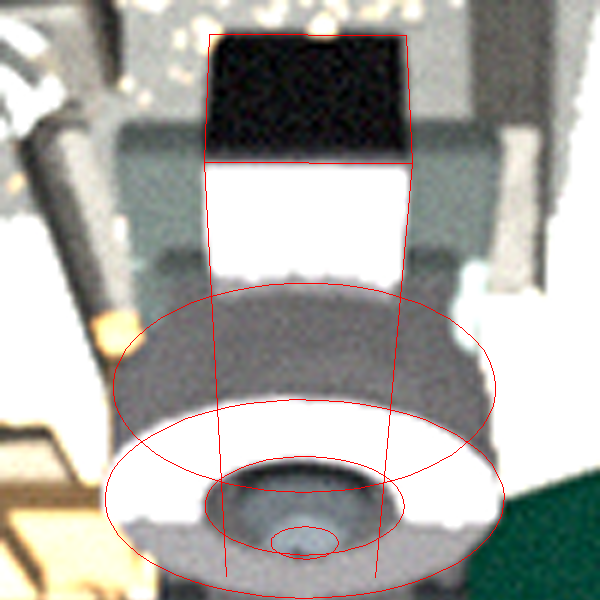

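```bash
python3 - <<'E'
from h import *
print(close_job()); s=get_state(); print(s["time_s"],np.round(s["ft_force"],1))
E
```

```text
the job is handed in; nothing more can be done
None
the job is handed in; nothing more can be done
```

The holder is hooked in its slots and pressed home under the catch, and the spacer ring lies over the peg on its seat. I handed the job in at about 34 s with the gripper open and clear, so nothing was being touched.

- **Hooking:** gripping the nose and pushing down jammed the holder at the catch, about 11 mm above home, at around 40 N. I let go and pressed on the peg with closed fingertips, and the holder dropped about 13 mm to home. A further press met only 6 N.
- **Holder:** the last wrist picture puts it about 1 mm below nominal and about 1.8 mm to one side (limit 4 mm). The nose droops by about 2 degrees.
- **Disagreement on the droop:** the check of the plate top against the slot would, taken at home height, read up to about 4.5 degrees, over the 4 degree limit. I judged that reading biased, because the play in the claws allows only about 1.4 degrees.
- **Ring:** a model of the ring lying flat and centred on the seat overlaid the last wrist picture closely.
- **Other things on the table:** they look unmoved in the last overview picture. I judged this by eye and did not measure it.

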